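# Stir the ceramic beads on the assay bench

## Robot

A 7-joint arm with a two-finger parallel gripper is mounted at the origin on the work surface. World frame = base frame: x ahead of the robot, y to its left, z up, the work surface at z = 0. Lengths are in m, angles in rad, forces in N, time in s.
With the tool pointing down it reaches from about 0.425 to 0.975 m from the base axis. Payload 16.7 kg.
Tool frame: the origin (TCP) lies midway between the tips of the shut fingers; the grasp point (between the pads) lies 19 mm behind it (r.grip_point_offset is the z of the grasp point in the tool frame, in m); z points along the fingers, y is the direction in which the jaws open and shut (so a half turn about z gives the same grasp; the last joint's range is limited). The gripper opens to 85 mm and grips with 20 to 120 N. Pads are 22 mm wide; open, the fingers measure 114 mm over their backs; the gripper's body (76 mm by 85 mm) begins 54 mm behind the grasp point. The pads swing forward as they close: fully open they stand 13 mm farther back than shut.
Start: joints at [1.006, 0.426, 0.074, 1.606, -0.034, 1.111, -0.067], TCP at [0.273, -0.617, 0.231] pointing down, gripper open.
Joint ranges: [-2.85, 2.85], [-0.5, 2.14], [-1.23, 1.37], [0.21, 2.46], [-1.02, 4.16], [0.16, 2.05], [-2.73, 2.73]. Speed limits (rad/s): [1.89, 1.89, 2.39, 2.39, 3.01, 3.01, 3.01].

## Interface

Orientations are given as [roll, pitch, yaw] about the fixed x, y, z axes, in that order (R = Rz(yaw) Ry(pitch) Rx(roll)).
In Python, from workcell import readout, vision, close_job, r gives the robot as it stands.
- The arm moves only by the tool jog_arm, never from a script. Its argument "steps" is a list of rows, each an object with "xyz": the shift along the tool's x, y, z in m, a list of three; "rot": the turn, a rotation vector about the tool's x, y, z in degrees, a list of three; "fingers": the opening, from -1 (shut) to 1 (fully open). In form: [{"xyz": [dx, dy, dz], "rot": [wx, wy, wz], "fingers": fingers}, ...]. A call has 1 to 10 rows; each row is the pose to reach, as a shift and turn from the pose commanded when the call began, along the tool's axes at that moment; what a row does not reach only later rows make up. A row lasts 1/8 s, in which the tool goes at most 62.5 mm and 10.7 degrees, less where a joint would pass 70% of its speed; a pose out of reach is approached as far as the arm can. A call with a gripper value outside its range is refused whole. The fingers move at their own pace and stop on an object; "squeeze" is the grip in N (left out, the last holds). Time passes only in rows, so rows that repeat a pose let the fingers close. It gives the time, the measured TCP pose, the force and the opening at its end, in the units of the state.
- readout.sense(): the state, without advancing time (a new reading comes with each control period).
- vision.grab_frame(name): name is "side" or "top"; returns (picture, depth): 400x640x3 uint8, blue, green, red; 400x640 float32, m along the optical axis (not along the pixel's ray), 0 where there is no reading.
- vision.camera_model(name): a dict with "vertical_fov" (degrees; the focal length in pixels is half the picture's height over the tangent of half this angle, whatever the lens; pixels are square), "cx", "cy" (the principal point, pixels), "k1" (the pictures are not rectified: a ray, as slopes to the right and down, at radius r is drawn at 1 + k1 r^2 times it, then the intrinsics apply), "world_to_cam" (4x4, takes a point from world to camera coordinates). Camera axes: x right, y up, looking along -z (the intrinsics and any distortion apply to the point x, -y, -z); pixel columns grow to the right and rows downward; lengths in m; the calibration is good to about 2 mm. A picture is of the moment at which its call begins. camera_model takes no time and is no camera call.
- close_job(): hands the job in, once; it reports no verdict.
The state is a dict: "clock": time; "joint_pos": joint angles; "joint_vel": joint speeds; "effort": joint torques, N m; "ee_pos": TCP position; "tool_rot": TCP orientation; "force": force on the tool from outside, world axes, zero at the start; "ft_torque": the same for the moment, N m; "width": finger opening in m.
Only numpy, scipy, OpenCV 4.12 (cv2) and the standard library are available. Lean on these libraries where they do the work, as an engineer would, in place of code of your own. Each camera call takes 0.05 s, during which the arm holds its last target.

## Task

Take the stirring rod (the one with the tall square handle) out of the yellow tool rack and use its foot to stir the white beads round and round in the wider steel dish: a good two full turns, low down and well out towards the wall, so that most of the beads get pushed along. Then hang the rod back in the empty hole of the rack, upright and resting on its disc, with all the beads still in their dish.

Things in the scene. Friction and masses are not known exactly. Their poses are not given: they have to be found in the camera images.
- stir_rod: Stirring rod, 90 g: round steel shaft 12 mm across; grey disc 50 mm across, 6 mm thick, underside 110 mm above the foot; above it a grey square handle 18 x 18 mm, 116 to 176 mm above the foot, the tallest and only square one in the rack. Origin: the foot; z up the shaft, x and y square to the handle. Hangs by its disc in a rack hole, foot 15 mm above the table, yaw within 0.2 rad of the rack's; lifts straight out.
- rack: Yellow tool rack, fixed: 80 mm (x) by 250 mm (y); plate 10 mm thick, upper side 125 mm above the table, on two end walls. Three round 30 mm holes go through it, on its long centre line at y = -80, 0, +80 mm. Origin: on the table under the middle hole, z up. The rod hangs in any one of them; the others hold tools with short round knobs (tops under 160 mm above the table).
- dish: The wider steel dish, with the beads, round, fixed: inner radius 58 mm, outer 62 mm, rim 50 mm and inner floor 6 mm above the table. Origin: centre of its underside, z up, yaw of no meaning. At first its middle is free of beads to about 18 mm from the centre. The rod's foot circling 34 to 42 mm from the centre, 6 to 12 mm above the floor, pushes the beads along; they roll freely.
- bead1: One of five alike loose white ceramic balls in the dish, 24 mm across, 25 g, glazed and slippery (1 of 5). Origin: its centre.
- bead2: One of five alike loose white ceramic balls in the dish, 24 mm across, 25 g, glazed and slippery (2 of 5). Origin: its centre.
- bead3: One of five alike loose white ceramic balls in the dish, 24 mm across, 25 g, glazed and slippery (3 of 5). Origin: its centre.
- bead4: One of five alike loose white ceramic balls in the dish, 24 mm across, 25 g, glazed and slippery (4 of 5). Origin: its centre.
- bead5: One of five alike loose white ceramic balls in the dish, 24 mm across, 25 g, glazed and slippery (5 of 5). Origin: its centre.

How it is judged:
On the way, in this order (a step that is already met when the one before it is completed fails the run):
1. the stirring rod is lifted out of the rack (its foot more than 80 mm above the table) (height (world z) of stir_rod above 0.08 m), for 0.1 s.
2. the foot of the rod is down in the bead dish (within 25 mm of the table, that is under 19 mm above the inner floor), on the dish's +x side (over 20 mm from the centre line) (z of stir_rod in the frame of dish below 0.025 m and horizontal distance between stir_rod and dish below 0.058 m and x of stir_rod in the frame of dish above 0.02 m), for 0.02 s.
3. still down, it passes through the dish's +y or -y side (over 15 mm off centre) (z of stir_rod in the frame of dish below 0.025 m and horizontal distance between stir_rod and dish below 0.058 m and x of stir_rod in the frame of dish between -0.012 and 0.012 m and (y of stir_rod in the frame of dish above 0.015 m or y of stir_rod in the frame of dish below -0.015 m)), for 0.02 s.
4. still down, it comes to the opposite, -x side (z of stir_rod in the frame of dish below 0.025 m and horizontal distance between stir_rod and dish below 0.058 m and x of stir_rod in the frame of dish below -0.02 m), for 0.02 s.
5. still down, it passes through the +y or -y side (all of step 3), for 0.02 s.
6. still down, it is back on the +x side, and at least three of the five beads are more than 20 mm from where they lay at the start (all of step 2 and (distance of each of bead1, bead2, bead3 from where it was at the start of the episode above 0.02 m or distance of each of bead1, bead2, bead4 from where it was at the start of the episode above 0.02 m or distance of each of bead1, bead2, bead5 from where it was at the start of the episode above 0.02 m or distance of each of bead1, bead3, bead4 from where it was at the start of the episode above 0.02 m or distance of each of bead1, bead3, bead5 from where it was at the start of the episode above 0.02 m or distance of each of bead1, bead4, bead5 from where it was at the start of the episode above 0.02 m or distance of each of bead2, bead3, bead4 from where it was at the start of the episode above 0.02 m or distance of each of bead2, bead3, bead5 from where it was at the start of the episode above 0.02 m or distance of each of bead2, bead4, bead5 from where it was at the start of the episode above 0.02 m or distance of each of bead3, bead4, bead5 from where it was at the start of the episode above 0.02 m)), for 0.02 s.
At the end, for the whole second after the job is handed in: Rod at rest, hanging upright on its disc in the rack (foot 10 to 20 mm above the table, within 15 mm of the row line, tilt under 0.15 rad); all five beads in the dish (within 61 mm of its centre, under 45 mm high), at least two over 15 mm from where they started (z of stir_rod in the frame of rack between 0.01 and 0.02 m and x of stir_rod in the frame of rack between -0.015 and 0.015 m and angle between stir_rod's own z axis and vertical below 0.15 rad and linear speed of stir_rod below 0.03 m/s and horizontal distance between each of bead1, bead2, bead3, bead4, bead5 and dish below 0.061 m and height (world z) of each of bead1, bead2, bead3, bead4, bead5 below 0.045 m and (distance of each of bead1, bead2 from where it was at the start of the episode above 0.015 m or distance of each of bead1, bead3 from where it was at the start of the episode above 0.015 m or distance of each of bead1, bead4 from where it was at the start of the episode above 0.015 m or distance of each of bead1, bead5 from where it was at the start of the episode above 0.015 m or distance of each of bead2, bead3 from where it was at the start of the episode above 0.015 m or distance of each of bead2, bead4 from where it was at the start of the episode above 0.015 m or distance of each of bead2, bead5 from where it was at the start of the episode above 0.015 m or distance of each of bead3, bead4 from where it was at the start of the episode above 0.015 m or distance of each of bead3, bead5 from where it was at the start of the episode above 0.015 m or distance of each of bead4, bead5 from where it was at the start of the episode above 0.015 m)); the robot touches nothing.
It also fails if it takes over 72 s, if anything falls off the work surface, if the arm or the gripper's body presses on something with over 40 N, if the wrist force passes 120 N, or if a joint passes its speed limit or range.

## Working session

There is one attempt and no reset: what is moved stays moved. The work goes in short steps, Python scripts to look and compute and a tool call to move; the robot and the scene stay as the last step left them, time stands still between calls to the robot, and variables do not carry over. Pictures are saved under pics/ and viewed, and the job is handed in when it is done.

Besides the shell and the picture viewer there is one more tool, called after ">>>" in YAML: its name, and indented under it one key for each argument. jog_arm: Moves the arm, as the interface text tells. Its arguments: {"type":"object","properties":{"steps":{"type":"array","items":{"type":"object","properties":{"xyz":{"type":"array","items":{"type":"number"}},"rot":{"type":"array","items":{"type":"number"}},"fingers":{"type":"number"}}}},"squeeze":{"type":"number"}},"required":["steps"]}

```bash
mkdir -p pics; ls; python3 - <<'E'
from workcell import readout, vision, r
import cv2,numpy as np
print(readout.sense()); print(r.grip_point_offset)
for n in("side","top"):
    p,d=vision.grab_frame(n); cv2.imwrite(f"pics/{n}0.png",p); np.savez(f"pics/{n}0.npz",p=p,d=d)
    print(n,vision.camera_model(n))
E
```

```text
pics
{'clock': 0.0, 'joint_pos': array([ 1.00552019,  0.42672852,  0.0738534 ,  1.60662153, -0.0341    ,
        1.11076584, -0.06709433]), 'joint_vel': array([-0.00312422,  0.00193524,  0.00088096, -0.00057399, -0.00073626,
       -0.00137518,  0.0004298 ]), 'effort': array([-2.14302972e-04, -9.49842310e+01,  3.76054779e+00, -4.63530922e+01,
        1.92161469e-02,  9.98360018e-03,  6.41251745e-05]), 'ee_pos': array([ 0.2724412 , -0.6171348 ,  0.23060657]), 'tool_rot': array([-3.14033244e+00,  9.46230582e-05,  4.15747478e-01]), 'force': array([-0.38655993, -0.44310125, -0.60895128]), 'ft_torque': array([-0.03770436, -0.00257231, -0.02865106]), 'width': 0.08523869865554795}
-0.0187
side {'vertical_fov': 47.72180127541877, 'cx': 324.0707707979406, 'cy': 202.935958584337, 'k1': -0.09504915901428883, 'world_to_cam': array([[-0.70450438, -0.70930907,  0.02354219,  0.37599417],
       [ 0.44037002, -0.41089208,  0.79827436, -0.28042354],
       [-0.55654994,  0.57275505,  0.60183371, -0.59988806],
       [ 0.        ,  0.        ,  0.        ,  1.        ]])}
top {'vertical_fov': 46.90165504493426, 'cx': 316.1340583274083, 'cy': 195.61805546185806, 'k1': 0.046340013994155105, 'world_to_cam': array([[-2.38944738e-02, -9.99683603e-01,  7.85796959e-03,
        -6.68031206e-04],
       [ 9.85851901e-01, -2.22579763e-02,  1.66134317e-01,
        -5.33268883e-01],
       [-1.65906851e-01,  1.17164864e-02,  9.86071823e-01,
        -1.01777593e+00],
       [ 0.00000000e+00,  0.00000000e+00,  0.00000000e+00,
         1.00000000e+00]])}
```

View pics/side0.png

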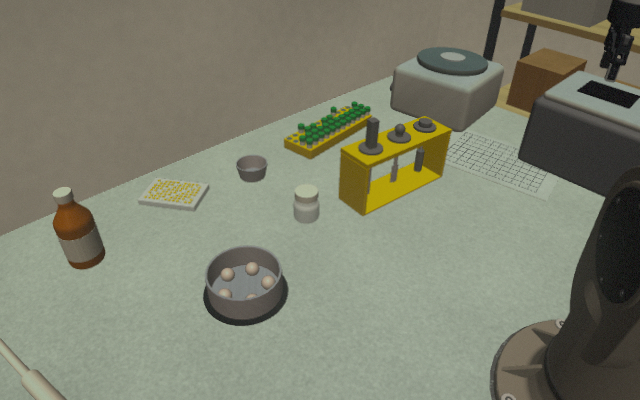

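View pics/top0.png

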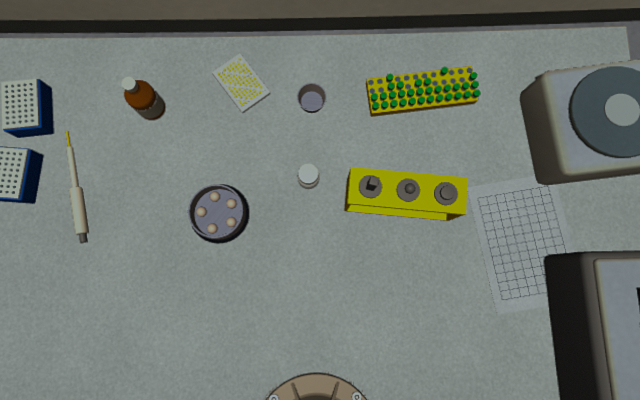

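The rod's handle is at about (371,184) in the top view and (372,132) in the side view. The bead dish is at top (218,213) and side (245,283). The rack is yellow at top (408,190), and the rod hangs in its left (+y) hole. Next I'll measure these.

```bash
cat > h.py <<'E'
import numpy as np,cv2
from workcell import readout, vision, r
def cam(n):
    m=vision.camera_model(n); f=200/np.tan(np.radians(m['vertical_fov'])/2)
    K=np.array([[f,0,m['cx']],[0,f,m['cy']],[0,0,1]]); return K,np.array([m['k1'],0,0,0.]),np.array(m['world_to_cam'])
def rays(n,uv):
    K,D,T=cam(n); s=cv2.undistortPoints(np.asarray(uv,float).reshape(-1,1,2),K,D).reshape(-1,2)
    d=np.c_[s[:,0],-s[:,1],-np.ones(len(s))]; R=T[:3,:3]; return -R.T@T[:3,3], d@R
def plane(n,uv,z):
    o,d=rays(n,uv); return o+d*((z-o[2])/d[:,2])[:,None]
def cloud(n,d):
    v,u=np.nonzero(d>0); o,dd=rays(n,np.c_[u,v]); P=np.zeros(d.shape+(3,)); P[v,u]=o+dd*d[v,u][:,None]; return P
def proj(n,P):
    K,D,T=cam(n); P=np.atleast_2d(P); c=P@T[:3,:3].T+T[:3,3]; c=c*[1,-1,-1]
    return cv2.projectPoints(c,np.zeros(3),np.zeros(3),K,D)[0].reshape(-1,2)
E
python3 - <<'E'
from h import *
for n in("top","side"):
    z=np.load(f"pics/{n}0.npz"); p,d=z['p'],z['d']; P=cloud(n,d)
    hsv=cv2.cvtColor(p,cv2.COLOR_BGR2HSV)
    yel=(hsv[...,0]>20)&(hsv[...,0]<35)&(hsv[...,1]>150)&(hsv[...,2]>80)
    sel=yel&(abs(P[...,2]-.125)<.006)&(P[...,0]<.62)
    print(n,"plate n",sel.sum(), np.median(P[sel],0))
    # fill incl. discs via min area rect of world pts
    rc=cv2.minAreaRect((P[sel][:,:2]*1000).astype(np.float32)); print(rc)
    # pixel-contour -> plane z=.125
    m=cv2.morphologyEx(sel.astype(np.uint8),cv2.MORPH_CLOSE,np.ones((3,3)))
    c=max(cv2.findContours(m,cv2.RETR_EXTERNAL,cv2.CHAIN_APPROX_NONE)[0],key=cv2.contourArea).reshape(-1,2)
    print(cv2.minAreaRect((plane(n,c,.125)[:,:2]*1000).astype(np.float32)))
    # handle top: height >.17
    box=(abs(P[...,0]-rc[0][0]/1000)<.06)&(abs(P[...,1]-rc[0][1]/1000)<.14)
    hs=box&(P[...,2]>.183); v,u=np.nonzero(hs); print("handle top",hs.sum(),P[hs].mean(0) if hs.any() else None, P[hs].min(0),P[hs].max(0)); 
    q=plane(n,np.c_[u,v],.191)[:,:2]; print(q.mean(0),cv2.minAreaRect((q*1000).astype(np.float32)))
    ks=box&(P[...,2]>.14); print("z range in box",P[ks][:,2].max())
    # dish rim
    c0=plane(n,[(218,213)] if n=="top" else [(245,275)],.04)[0]
    db=(np.hypot(P[...,0]-c0[0],P[...,1]-c0[1])<.1)
    rim=db&(P[...,2]>.042)&(P[...,2]<.058); v,u=np.nonzero(rim); Q=plane(n,np.c_[u,v],.05)[:,:2]
    x,y,rr=0,0,0
    A=np.c_[2*Q,np.ones(len(Q))]; s=np.linalg.lstsq(A,(Q**2).sum(1),rcond=None)[0]; print("rim",len(Q),s[:2],np.sqrt(s[2]+s[0]**2+s[1]**2), "minEnc",cv2.minEnclosingCircle((Q*1000).astype(np.float32)))
    # beads
    b=hsv[...,2].astype(int); w=db&(P[...,2]>.014)&(P[...,2]<.045)&(p[...,2].astype(int)-p[...,0]>15)&(b>110)
    nl,lab,st,ce=cv2.connectedComponentsWithStats(w.astype(np.uint8))
    for i in range(1,nl):
        if st[i,4]>8: print("bead",ce[i].round(1),st[i,4],plane(n,[ce[i]],.02)[0].round(3))
E
```

```text
top plate n 3048 [ 0.52351581 -0.20472117  0.12726945]
((526.8783569335938, -206.66598510742188), (249.43394470214844, 80.57815551757812), 83.26656341552734)
((526.7813110351562, -206.51828002929688), (249.66705322265625, 81.10681915283203), 83.28426361083984)
handle top 86 [ 0.53572752 -0.1264736   0.19297274] [ 0.52574119 -0.13734095  0.18329937] [ 0.54583114 -0.11683359  0.19714774]
[ 0.53612132 -0.12675433] ((535.9188232421875, -126.53036499023438), (18.38503074645996, 19.304628372192383), 74.29161071777344)
z range in box 0.19714774226830212
rim 392 [0.50304918 0.21640982] 0.05985454216034577 minEnc ((503.44189453125, 216.21237182617188), 63.28684616088867)
bead [213.8 196. ] 60 [0.542 0.227 0.02 ]
bead [230.5 203. ] 57 [0.524 0.188 0.02 ]
bead [200.3 211.2] 59 [0.507 0.258 0.02 ]
bead [230.3 221.6] 61 [0.48  0.188 0.02 ]
bead [211.2 228. ] 60 [0.467 0.232 0.02 ]
side plate n 1580 [ 0.50986347 -0.18012274  0.12425571]
((525.1940307617188, -206.098388671875), (252.846923828125, 82.5542221069336), 82.79977416992188)
((522.1497192382812, -203.0460205078125), (258.42535400390625, 86.66425323486328), 83.67503356933594)
handle top 79 [ 0.53320222 -0.12272099  0.18826268] [ 0.52528159 -0.1351203   0.18307604] [ 0.54497896 -0.11522826  0.19240579]
[ 0.52985287 -0.11839705] ((530.3330078125, -119.02395629882812), (20.83356475830078, 34.23284912109375), 40.74834442138672)
z range in box 0.19240579445885292
rim 867 [0.49856667 0.21931251] 0.059751901400598086 minEnc ((499.0283508300781, 219.68161010742188), 65.3038558959961)
bead [251.4 267.4] 126 [0.523 0.187 0.02 ]
bead [226.8 273.4] 123 [0.541 0.226 0.02 ]
bead [267.6 281.2] 131 [0.48  0.187 0.02 ]
bead [224.9 292.2] 83 [0.508 0.253 0.02 ]
bead [250.8 295.4] 28 [0.474 0.226 0.02 ]
```

```bash
python3 -c "
import cv2
a=cv2.imread('pics/top0.png')[150:260,170:480];cv2.imwrite('pics/t_a.png',cv2.resize(a,None,fx=2.5,fy=2.5,interpolation=2))
a=cv2.imread('pics/side0.png')[90:220,320:470];cv2.imwrite('pics/s_a.png',cv2.resize(a,None,fx=4,fy=4,interpolation=2))"
```

```text
(no output)
```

View pics/t_a.png

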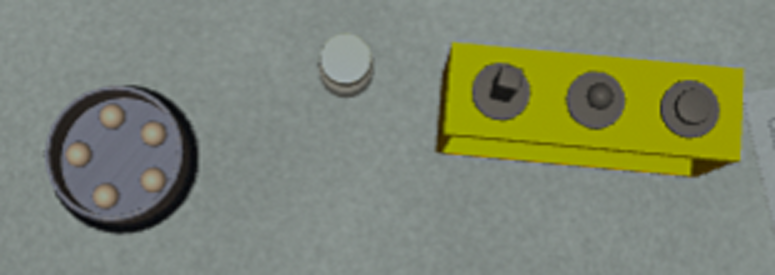

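View pics/s_a.png

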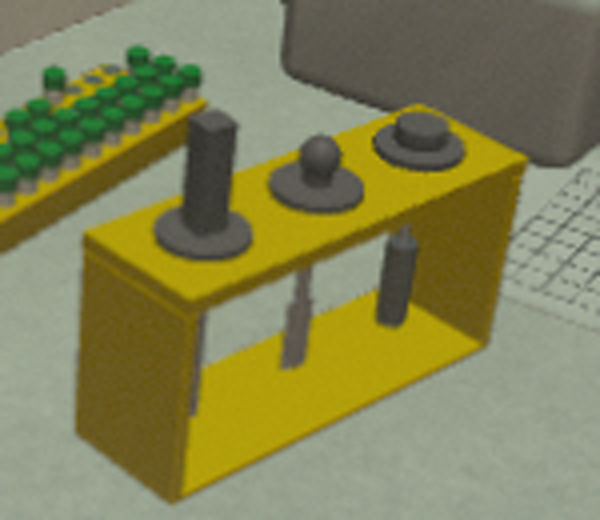

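In the zoomed views the square handle stands in the rack's +y hole, and five beads are ringed in the dish. Next I need the handle's yaw.

```bash
python3 - <<'E'
from h import *
for n in("side","top"):
    z=np.load(f"pics/{n}0.npz"); P=cloud(n,z['d'])
    s=(abs(P[...,0]-.535)<.022)&(abs(P[...,1]+.126)<.022)&(P[...,2]>.138)&(P[...,2]<.184)
    Q=P[s][:,:2]*1000; print(n,len(Q),Q.mean(0))
    # yaw: minimise distance of pts to the nearest of two perpendicular lines (faces)
    best=[]
    for a in np.arange(-45,45,1.):
        t=np.radians(a); u=Q@[np.cos(t),np.sin(t)]; v=Q@[-np.sin(t),np.cos(t)]
        f=lambda w,sg: np.percentile(sg*w,90)*sg
        # camera side faces
        for su in(-1,1):
            for sv in(-1,1):
                cu=f(u,su);cv_=f(v,sv); best.append((np.median(np.minimum(abs(u-cu),abs(v-cv_))).round(2),a,su,sv))
    print(sorted(best)[:8])
    if n=="top": continue
    for zz in (.15,.165,.18):
        k=s&(abs(P[...,2]-zz)<.006); print(zz,P[k][:,:2].min(0),P[k][:,:2].max(0))
E
python3 -c "
import cv2
a=cv2.imread('pics/top0.png')[170:205,350:390];cv2.imwrite('pics/t_b.png',cv2.resize(a,None,fx=14,fy=14,interpolation=0))
a=cv2.imread('pics/side0.png')[110:160,350:395];cv2.imwrite('pics/s_b.png',cv2.resize(a,None,fx=11,fy=11,interpolation=0))"
```

```text
side 258 [ 531.66778012 -120.38737367]
[(np.float64(0.89), np.float64(-19.0), -1, 1), (np.float64(0.92), np.float64(-18.0), -1, 1), (np.float64(0.94), np.float64(-16.0), -1, 1), (np.float64(0.94), np.float64(-14.0), -1, 1), (np.float64(0.95), np.float64(-20.0), -1, 1), (np.float64(0.95), np.float64(-17.0), -1, 1), (np.float64(0.95), np.float64(-13.0), -1, 1), (np.float64(0.96), np.float64(-15.0), -1, 1)]
0.15 [ 0.52404634 -0.13082579] [ 0.54582196 -0.11371511]
0.165 [ 0.52445492 -0.13076957] [ 0.54521514 -0.11344701]
0.18 [ 0.52453036 -0.13225361] [ 0.54575979 -0.11437267]
top 55 [ 530.53628556 -123.30016628]
[(np.float64(0.19), np.float64(-15.0), -1, 1), (np.float64(0.21), np.float64(-16.0), -1, 1), (np.float64(0.25), np.float64(-14.0), -1, 1), (np.float64(0.25), np.float64(-13.0), -1, 1), (np.float64(0.29), np.float64(-17.0), -1, 1), (np.float64(0.31), np.float64(-12.0), -1, 1), (np.float64(0.34), np.float64(-18.0), -1, 1), (np.float64(0.37), np.float64(-10.0), -1, 1)]
```

View pics/t_b.png

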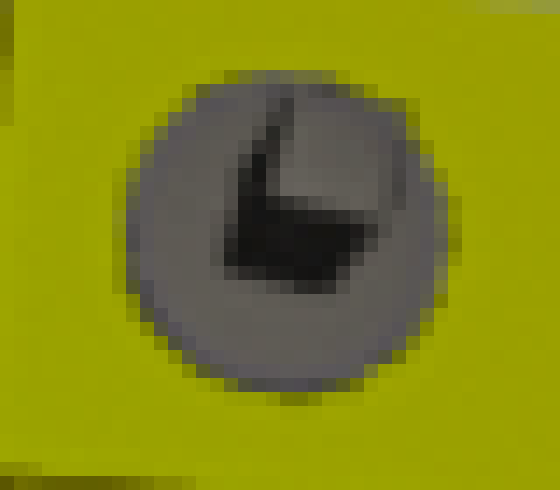

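View pics/s_b.png

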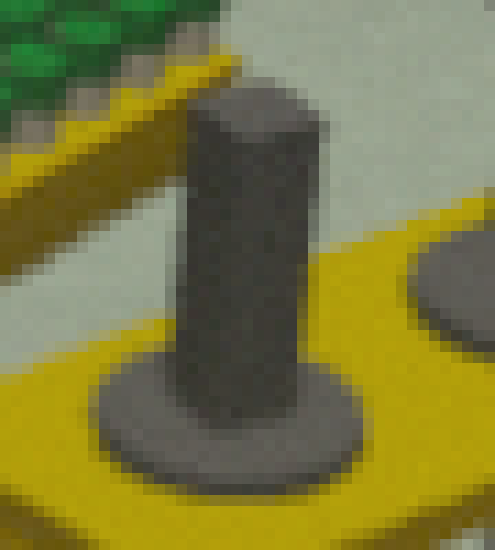

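Both fits put the handle's yaw near -15°, so I'll use tool yaw 75° with the jaws along rack x. First I'll check obstacle heights along the path.

```bash
cat >> h.py <<'E'
from scipy.spatial.transform import Rotation as Ro
def delta(cmd_xyz,cmd_rpy,xyz,yaw_deg):
    A=Ro.from_euler('xyz',cmd_rpy); B=Ro.from_euler('xyz',[np.pi,0,np.radians(yaw_deg)])
    return A.inv().apply(np.array(xyz)-cmd_xyz).round(4),(A.inv()*B).as_rotvec(degrees=True).round(2)
E
python3 - <<'E'
from h import *
z=np.load("pics/top0.npz"); P=cloud("top",z['d']).reshape(-1,3)
a=np.array([.272,-.617]);b=np.array([.535,-.126])
for t in np.linspace(0,1,11):
    c=a+t*(b-a); k=np.hypot(*(P[:,:2]-c).T)<.09; print(c.round(2),P[k][:,2].max().round(3) if k.any() else None)
s=readout.sense(); 
for h in(.24,.165,.145): print(h,delta(s['ee_pos'],s['tool_rot'],[.535,-.126,h],75))
E
```

```text
[ 0.27 -0.62] 0.196
[ 0.3  -0.57] 0.196
[ 0.32 -0.52] 0.196
[ 0.35 -0.47] 0.194
[ 0.38 -0.42] 0.011
[ 0.4  -0.37] 0.129
[ 0.43 -0.32] 0.149
[ 0.46 -0.27] 0.158
[ 0.48 -0.22] 0.163
[ 0.51 -0.18] 0.197
[ 0.54 -0.13] 0.197
0.24 (array([ 0.4385, -0.3433, -0.0089]), array([-6.000e-02, -3.000e-02, -5.118e+01]))
0.165 (array([ 0.4385, -0.3432,  0.0661]), array([-6.000e-02, -3.000e-02, -5.118e+01]))
0.145 (array([ 0.4385, -0.3432,  0.0861]), array([-6.000e-02, -3.000e-02, -5.118e+01]))
```

>>> jog_arm:
  steps:
    - {"xyz":[0.02,-0.015,-0.04],"rot":[0,0,-4],"fingers":1}
    - {"xyz":[0.07,-0.055,-0.04],"rot":[0,0,-11],"fingers":1}
    - {"xyz":[0.125,-0.1,-0.04],"rot":[0,0,-18],"fingers":1}
    - {"xyz":[0.18,-0.142,-0.04],"rot":[0,0,-25],"fingers":1}
    - {"xyz":[0.235,-0.185,-0.04],"rot":[0,0,-32],"fingers":1}
    - {"xyz":[0.29,-0.228,-0.04],"rot":[0,0,-39],"fingers":1}
    - {"xyz":[0.345,-0.27,-0.04],"rot":[0,0,-45],"fingers":1}
    - {"xyz":[0.4,-0.313,-0.04],"rot":[0,0,-51],"fingers":1}
    - {"xyz":[0.4385,-0.343,-0.03],"rot":[0,0,-51.2],"fingers":1}
    - {"xyz":[0.4385,-0.343,-0.03],"rot":[0,0,-51.2],"fingers":1}

```text
clock: 1.35
ee_pos: [0.5361, -0.1231, 0.261]
tool_rot: [-3.141, -0.001, 1.313]
force: [-0.2, -1.4, 0.5]
width: 0.0853
```

```bash
python3 - <<'E'
from h import *
s=readout.sense(); print(s); print(delta(s['ee_pos'],s['tool_rot'],[.535,-.126,.145],75))
p,d=vision.grab_frame("top"); cv2.imwrite("pics/top1.png",p)
p,d=vision.grab_frame("side"); cv2.imwrite("pics/side1.png",p)
E
```

```text
{'clock': 1.35, 'joint_pos': array([ 0.42714334,  0.21891836, -0.36850223,  1.83409151,  0.0867308 ,
        1.10459523, -0.23037567]), 'joint_vel': array([-0.32155072,  0.1377489 , -0.10822223, -0.09661188,  0.09147814,
       -0.01495448, -0.48999732]), 'effort': array([ 1.33846499e+00, -7.24104810e+01, -4.68877763e+00, -4.52771366e+01,
       -5.48306499e-01, -6.69643516e-02,  8.91010333e-01]), 'ee_pos': array([ 0.53613673, -0.12311168,  0.26095945]), 'tool_rot': array([-3.14121181e+00, -7.96816149e-04,  1.31281513e+00]), 'force': array([-0.16916455, -1.41946188,  0.53594309]), 'ft_torque': array([-0.06603565,  0.00119671, -0.06146047]), 'width': 0.08528811732433886}
(array([-0.0032, -0.0003,  0.116 ]), array([-0.02, -0.05,  0.22]))
```

View pics/side1.png

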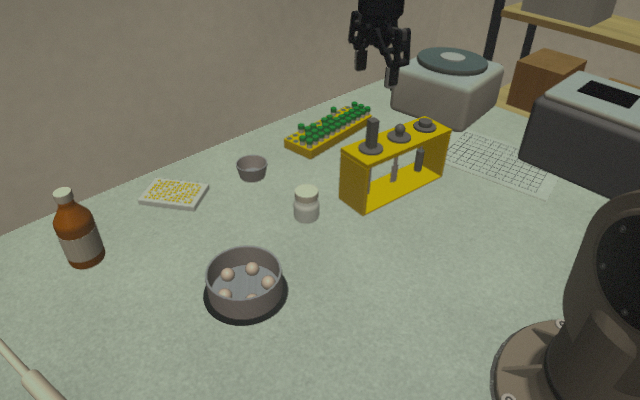

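The gripper hovers at (383,50), above the handle at (372,132). I'll check that it has settled.

```bash
python3 - <<'E'
from h import *
s=readout.sense(); print(s['clock'],s['ee_pos'],s['tool_rot'],s['force']); print(delta(s['ee_pos'],s['tool_rot'],[.535,-.126,.145],75))
E
```

```text
1.45 [ 0.53631233 -0.1225571   0.26071062] [-3.14067599e+00 -1.38633543e-03  1.31468818e+00] [ 0.09819144 -0.53605282 -0.76338629]
(array([-0.0038, -0.0003,  0.1157]), array([-0.05, -0.08,  0.33]))
```

>>> jog_arm:
  steps:
    - {"xyz":[-0.0035,0,0.02],"rot":[0,0,0.3],"fingers":1}
    - {"xyz":[-0.0035,0,0.045],"rot":[0,0,0.3],"fingers":1}
    - {"xyz":[-0.0035,0,0.05],"rot":[0,0,0.3],"fingers":1}
    - {"xyz":[-0.0035,0,0.05],"rot":[0,0,0.3],"fingers":1}

```text
clock: 1.95
ee_pos: [0.5343, -0.1303, 0.2116]
tool_rot: [-3.141, -0.0, 1.304]
force: [0.5, -0.2, 1.3]
width: 0.0857
```

```bash
python3 - <<'E'
from h import *
s=readout.sense(); print(s['clock'],s['ee_pos'],s['tool_rot'],s['force']); print(delta(s['ee_pos'],s['tool_rot'],[.535,-.126,.145],75))
E
```

```text
1.95 [ 0.53427734 -0.13028725  0.21157726] [-3.14129200e+00 -5.44966419e-05  1.30370347e+00] [ 0.51194838 -0.18053525  1.27865233]
(array([ 0.0043, -0.0004,  0.0666]), array([-0.02, -0.  , -0.3 ]))
```

>>> jog_arm:
  steps:
    - {"xyz":[0.0035,0,0.015],"rot":[0,0,-0.3],"fingers":1}
    - {"xyz":[0.0035,0,0.03],"rot":[0,0,-0.3],"fingers":1}
    - {"xyz":[0.0035,0,0.045],"rot":[0,0,-0.3],"fingers":1}
    - {"xyz":[0.0035,0,0.06],"rot":[0,0,-0.3],"fingers":1}
    - {"xyz":[0.0035,0,0.066],"rot":[0,0,-0.3],"fingers":1}
    - {"xyz":[0.0035,0,0.066],"rot":[0,0,-0.3],"fingers":1}
    - {"xyz":[0.0035,0,0.066],"rot":[0,0,-0.3],"fingers":1}

```text
clock: 2.82
ee_pos: [0.5356, -0.1266, 0.1457]
tool_rot: [3.141, -0.0, 1.309]
force: [0.9, -0.3, 0.5]
width: 0.0855
```

```bash
python3 - <<'E'
from h import *
s=readout.sense(); print(s['clock'],s['ee_pos'],s['tool_rot'],s['force']); print(delta(s['ee_pos'],s['tool_rot'],[.535,-.126,.145],75))
p,d=vision.grab_frame("top"); cv2.imwrite("pics/top2.png",cv2.resize(p[130:240,300:460],None,fx=4,fy=4,interpolation=2))
p,d=vision.grab_frame("side"); cv2.imwrite("pics/side2.png",cv2.resize(p[60:210,310:470],None,fx=4,fy=4,interpolation=2))
E
```

```text
2.825 [ 0.53557104 -0.12662039  0.14574357] [ 3.14093607e+00 -1.05337961e-04  1.30936725e+00] [ 0.89806655 -0.31846384  0.54595529]
(array([ 0.0005, -0.0007,  0.0007]), array([ 0.04, -0.01,  0.02]))
```

View pics/side2.png

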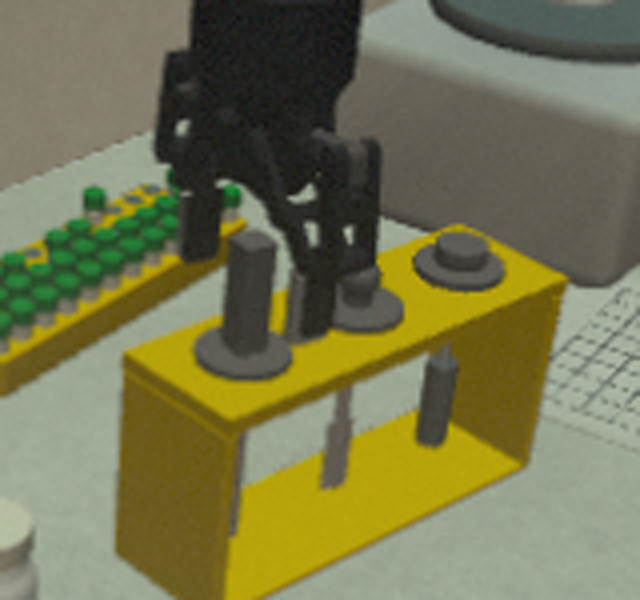

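The finger tips at about (200,258) and (315,335) straddle the handle at (250,290) in the zoomed view, so I'll close.

>>> jog_arm:
  squeeze: 70
  steps:
    - {"xyz":[0,0,0],"rot":[0,0,0],"fingers":-1}
    - {"xyz":[0,0,0],"rot":[0,0,0],"fingers":-1}
    - {"xyz":[0,0,0],"rot":[0,0,0],"fingers":-1}
    - {"xyz":[0,0,0],"rot":[0,0,0],"fingers":-1}
    - {"xyz":[0,0,0],"rot":[0,0,0],"fingers":-1}
    - {"xyz":[0,0,0],"rot":[0,0,0],"fingers":-1}
    - {"xyz":[0,0,0],"rot":[0,0,0],"fingers":-1}
    - {"xyz":[0,0,0],"rot":[0,0,0],"fingers":-1}

```text
clock: 3.92
ee_pos: [0.5353, -0.1266, 0.1454]
tool_rot: [3.141, -0.0, 1.309]
force: [-0.9, 0.6, 5.0]
width: 0.017
```

```bash
python3 - <<'E'
from h import *
s=readout.sense(); print(s['clock'],s['ee_pos'],s['tool_rot'],s['force'],s['ft_torque'],s['width'])
E
```

```text
3.925 [ 0.53530735 -0.1265772   0.14542514] [ 3.14149027e+00 -3.55342994e-05  1.30937270e+00] [-0.94953749  0.59944274  5.01856624] [-0.00719442  0.35693791 -0.00661767] 0.01703394770303693
```

>>> jog_arm:
  steps:
    - {"xyz":[0,0,-0.01],"rot":[0,0,0],"fingers":-1}
    - {"xyz":[0,0,-0.03],"rot":[0,0,0],"fingers":-1}
    - {"xyz":[0,0,-0.055],"rot":[0,0,0],"fingers":-1}
    - {"xyz":[0,0,-0.08],"rot":[0,0,0],"fingers":-1}
    - {"xyz":[0,0,-0.105],"rot":[0,0,0],"fingers":-1}
    - {"xyz":[0,0,-0.13],"rot":[0,0,0],"fingers":-1}
    - {"xyz":[0,0,-0.15],"rot":[0,0,0],"fingers":-1}
    - {"xyz":[0,0,-0.155],"rot":[0,0,0],"fingers":-1}
    - {"xyz":[0,0,-0.155],"rot":[0,0,0],"fingers":-1}

```text
clock: 5.05
ee_pos: [0.5351, -0.1266, 0.3002]
tool_rot: [3.142, -0.0, 1.309]
force: [0.2, 0.5, -1.7]
width: 0.0171
```

```bash
python3 - <<'E'
from h import *
s=readout.sense(); print(s['clock'],s['ee_pos'],s['tool_rot'],s['force'],s['ft_torque'],s['width'])
for n in("top","side"):
    p,d=vision.grab_frame(n); np.savez(f"pics/{n}3.npz",p=p,d=d)
    uv=proj(n,[[.5353,-.1266,.19]])[0].astype(int); print(n,uv)
    x0,y0=np.maximum(uv-75,0)
    cv2.imwrite(f"pics/{n}3.png",cv2.resize(p[y0:y0+150,x0:x0+150],None,fx=4,fy=4,interpolation=2))
E
```

```text
5.05 [ 0.53514401 -0.12657605  0.30019034] [ 3.14155546e+00 -4.09856646e-05  1.30932414e+00] [ 0.15651705  0.45394242 -1.72984556] [0.02925345 0.05089921 0.04594416] 0.01706701792807526
top [373 181]
side [373 119]
```

View pics/side3.png

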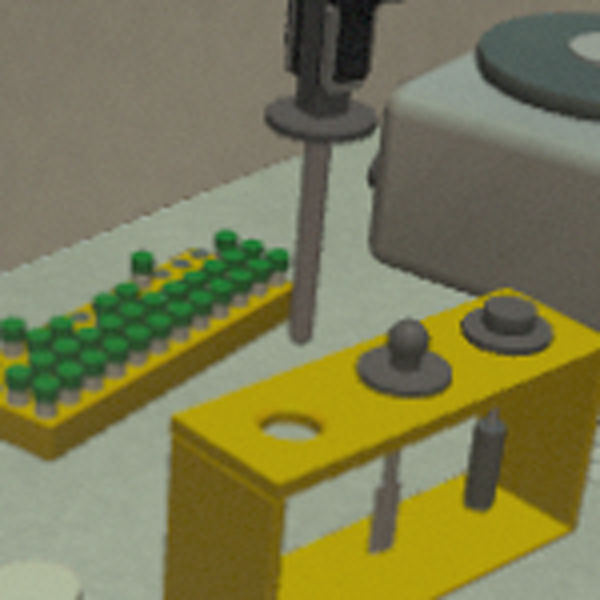

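View pics/top3.png

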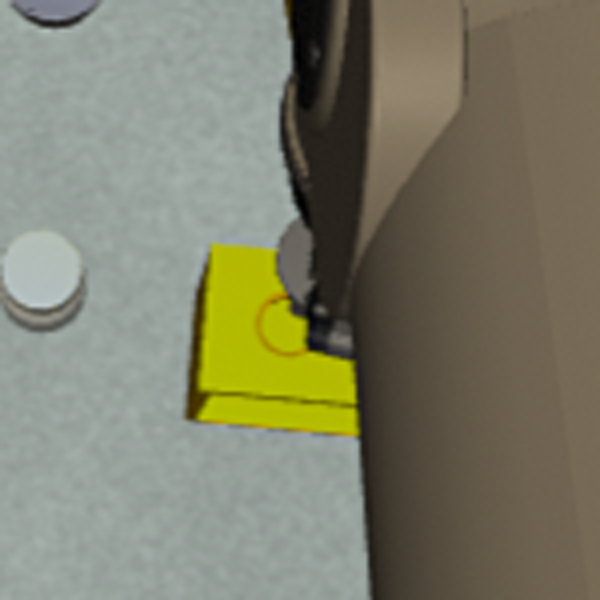

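The rod is lifted: foot at side (373,130), disc at (378,73), and the empty hole at about (370,150). Next I'll check the rod's tilt and measure the empty hole.

```bash
python3 - <<'E'
from h import *
e=np.array([.5351,-.1266,0])
# rod z: grasp fixed; foot z = .015+.155=.170 ; disc underside .280
print("pred foot",proj("side",[e+[0,0,.170]]),"disc u",proj("side",[e+[0,0,.283]]),"handle base",proj("side",[e+[0,0,.286]]))
z=np.load("pics/side3.npz");P=cloud("side",z['d'])
s=(np.hypot(P[...,0]-.535,P[...,1]+.1266)<.03)&(P[...,2]>.155)&(P[...,2]<.272)
Q=P[s]; 
for lo in np.arange(.15,.28,.02):
    k=(Q[:,2]>=lo)&(Q[:,2]<lo+.02)
    if k.sum()>3: print(lo.round(2),k.sum(),np.median(Q[k],0).round(4))
v,u=np.nonzero(s); print("px extents",u.min(),u.max(),v.min(),v.max())
for lo in range(84,132,8):
    k=(v>=lo)&(v<lo+8); 
    if k.any(): print(lo+3.5,u[k].mean().round(2))
for zz in(.18,.2,.22,.24,.26): print(zz,proj("side",[e+[0,0,zz]]).round(2))
# hole: non-yellow region in plate, both views
for n in("side","top"):
    p=np.load(f"pics/{n}3.npz")['p']; hsv=cv2.cvtColor(p,cv2.COLOR_BGR2HSV)
    c=proj(n,[[.536,-.127,.125]])[0].astype(int)
    m=~((hsv[...,0]>20)&(hsv[...,0]<35)&(hsv[...,1]>130))
    nl,lab,st,ce=cv2.connectedComponentsWithStats(m[c[1]-14:c[1]+15,c[0]-14:c[0]+15].astype(np.uint8))
    for i in range(1,nl): 
        if st[i,4]>5: print(n,c,ce[i]+c-14,st[i],plane(n,[ce[i]+c-14],.122)[0].round(4))
E
```

```text
pred foot [[372.24822553 128.73770056]] disc u [[377.53150092  72.38515165]] handle base [[377.68059322  70.77412383]]
0.17 51 [ 0.5306 -0.121   0.1812]
0.19 63 [ 0.5314 -0.1213  0.1991]
0.21 64 [ 0.531  -0.1217  0.2205]
0.23 66 [ 0.531  -0.1225  0.2394]
0.25 72 [ 0.5314 -0.1221  0.2591]
0.27 6 [ 0.5312 -0.1217  0.2711]
px extents 370 380 79 129
87.5 376.11
95.5 375.37
103.5 374.72
111.5 373.83
119.5 373.0
127.5 372.5
0.18 [[372.69 124.08]]
0.2 [[373.59 114.57]]
0.22 [[374.51 104.81]]
0.24 [[375.45  94.8 ]]
0.26 [[376.4   84.53]]
side [370 148] [362.55172414 136.25287356] [ 0  0 20  8 87] [ 0.5837 -0.159   0.122 ]
side [370 148] [370.08888889 151.46666667] [ 8 16 13  4 45] [ 0.5323 -0.123   0.122 ]
top [369 186] [376.996337   181.03296703] [ 12   0  17  23 273] [ 0.5489 -0.1435  0.122 ]
```

The rod hangs plumb under the TCP (foot z ≈ TCP z − 0.130), and the hole is at about (0.5355, −0.127). Now I'll go over the dish centre.

>>> jog_arm:
  steps:
    - {"xyz":[0.015,-0.0056,0],"rot":[0,0,0],"fingers":-1}
    - {"xyz":[0.055,-0.0207,0],"rot":[0,0,0],"fingers":-1}
    - {"xyz":[0.105,-0.0395,0],"rot":[0,0,0],"fingers":-1}
    - {"xyz":[0.155,-0.0583,0],"rot":[0,0,0],"fingers":-1}
    - {"xyz":[0.205,-0.0771,0],"rot":[0,0,0],"fingers":-1}
    - {"xyz":[0.25,-0.094,0],"rot":[0,0,0],"fingers":-1}
    - {"xyz":[0.285,-0.1072,0],"rot":[0,0,0],"fingers":-1}
    - {"xyz":[0.31,-0.1166,0],"rot":[0,0,0],"fingers":-1}
    - {"xyz":[0.3235,-0.1217,0],"rot":[0,0,0],"fingers":-1}
    - {"xyz":[0.3235,-0.1217,0],"rot":[0,0,0],"fingers":-1}

```text
clock: 6.4
ee_pos: [0.5008, 0.2181, 0.3001]
tool_rot: [-3.141, 0.0, 1.311]
force: [0.3, -1.1, 0.1]
width: 0.0174
```

>>> jog_arm:
  steps:
    - {"xyz":[0,0,0.02],"rot":[0,0,0],"fingers":-1}
    - {"xyz":[0,0,0.05],"rot":[0,0,0],"fingers":-1}
    - {"xyz":[0,0,0.06],"rot":[0,0,0],"fingers":-1}
    - {"xyz":[0,0,0.06],"rot":[0,0,0],"fingers":-1}

```text
clock: 6.9
ee_pos: [0.5014, 0.2167, 0.2403]
tool_rot: [-3.141, 0.001, 1.309]
force: [-0.1, 0.3, -0.8]
width: 0.0171
```

```bash
python3 - <<'E'
from h import *
s=readout.sense(); print(s['clock'],s['ee_pos'],s['tool_rot'],s['force'],s['width'],s['joint_pos'])
e=s['ee_pos']
for n in("top","side"):
    p,d=vision.grab_frame(n); np.savez(f"pics/{n}4.npz",p=p,d=d)
    print(n,"foot",proj(n,[e-[0,0,.13]]),"dish c",proj(n,[[.501,.2175,.05]]))
    uv=proj(n,[[.501,.2175,.08]])[0].astype(int); x0,y0=np.maximum(uv-75,0)
    cv2.imwrite(f"pics/{n}4.png",cv2.resize(p[y0:y0+150,x0:x0+150],None,fx=4,fy=4,interpolation=2))
E
```

```text
6.9 [0.50136683 0.2166599  0.2402873 ] [-3.14097202e+00  5.52214894e-04  1.30853932e+00] [-0.1331963   0.28708381 -0.79437513] 0.01714228573947886 [-0.01422733  0.26083719 -0.60029536  1.85534223  0.16616045  1.07610832
 -0.94041572]
top foot [[209.47762126 207.52510014]] dish c [[214.96208195 211.42810324]]
side foot [[240.14502265 242.58929531]] dish c [[243.27542414 270.80588425]]
```

View pics/side4.png

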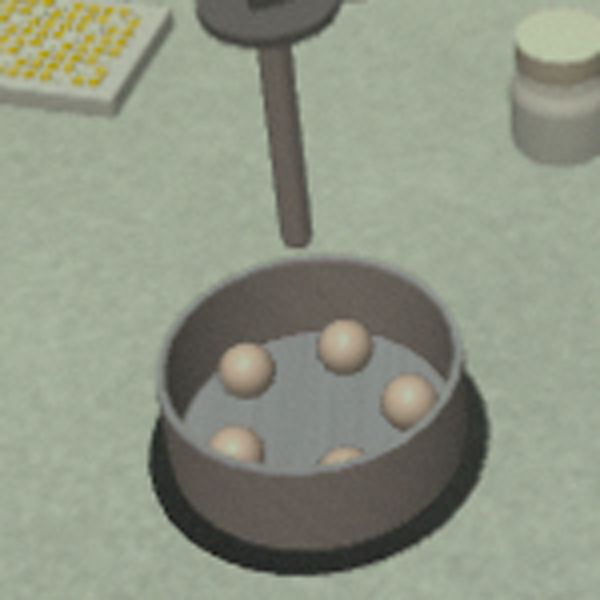

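View pics/top4.png

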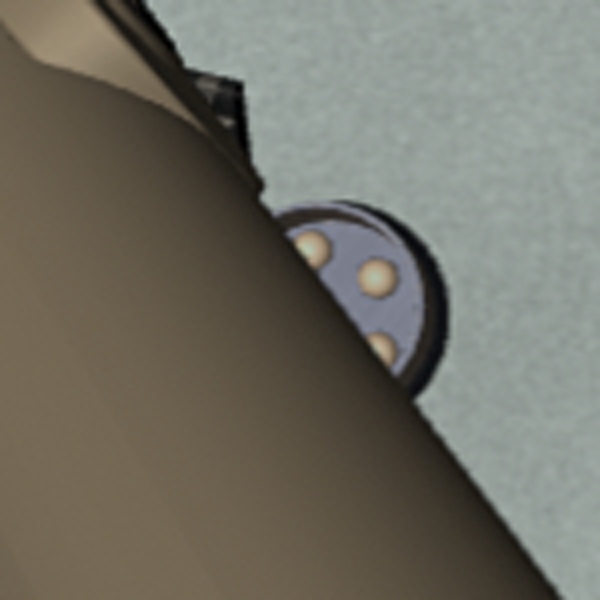

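The foot is above the dish at side (240,243), beads undisturbed, and the rod is upright. Lower it into the bead-free middle.

>>> jog_arm:
  steps:
    - {"xyz":[0,0.002,0.015],"rot":[0,0,0],"fingers":-1}
    - {"xyz":[0,0.002,0.035],"rot":[0,0,0],"fingers":-1}
    - {"xyz":[0,0.002,0.055],"rot":[0,0,0],"fingers":-1}
    - {"xyz":[0,0.002,0.075],"rot":[0,0,0],"fingers":-1}
    - {"xyz":[0,0.002,0.09],"rot":[0,0,0],"fingers":-1}
    - {"xyz":[0,0.002,0.095],"rot":[0,0,0],"fingers":-1}
    - {"xyz":[0,0.002,0.095],"rot":[0,0,0],"fingers":-1}

```text
clock: 7.88
ee_pos: [0.5033, 0.2169, 0.1454]
tool_rot: [-3.141, -0.0, 1.309]
force: [1.2, 0.7, -2.2]
width: 0.0173
```

```bash
python3 - <<'E'
from h import *
s=readout.sense(); print(s['clock'],s['ee_pos'],s['tool_rot'],s['force'],s['width'])
for n in("side",):
    p,d=vision.grab_frame(n)
    uv=proj(n,[[.501,.2175,.05]])[0].astype(int); x0,y0=np.maximum(uv-60,0)
    cv2.imwrite(f"pics/{n}5.png",cv2.resize(p[y0:y0+120,x0:x0+120],None,fx=4,fy=4,interpolation=2))
E
```

```text
7.875 [0.50329797 0.2169493  0.14535065] [-3.14146858e+00 -1.05184477e-04  1.30943147e+00] [ 1.18726251  0.72580252 -2.23885225] 0.01726309576566366
```

View pics/side5.png

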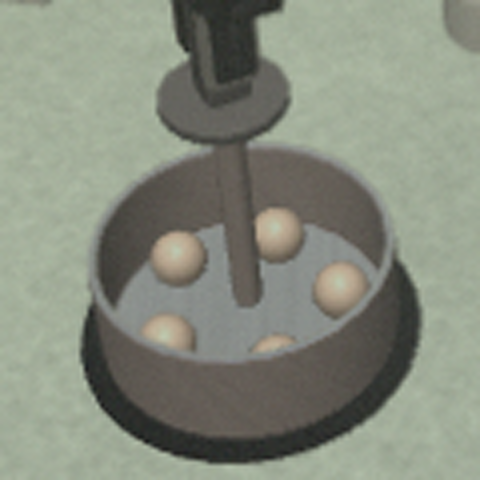

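In the zoomed view the foot at (247,300) is in the middle of the bead ring. Moving out, then stirring.

>>> jog_arm:
  steps:
    - {"xyz":[0,0.008,0],"rot":[0,0,0],"fingers":-1}
    - {"xyz":[0,0.018,0],"rot":[0,0,0],"fingers":-1}
    - {"xyz":[0,0.028,0],"rot":[0,0,0],"fingers":-1}
    - {"xyz":[0,0.036,0],"rot":[0,0,0],"fingers":-1}
    - {"xyz":[0,0.038,0],"rot":[0,0,0],"fingers":-1}

```text
clock: 8.55
ee_pos: [0.5405, 0.2068, 0.1452]
tool_rot: [-3.141, -0.0, 1.309]
force: [-0.4, 0.5, -0.4]
width: 0.0174
```

>>> jog_arm:
  steps:
    - {"xyz":[-0.0117,-0.0019,0],"rot":[0,0,0],"fingers":-1}
    - {"xyz":[-0.0223,-0.0073,0],"rot":[0,0,0],"fingers":-1}
    - {"xyz":[-0.0307,-0.0157,0],"rot":[0,0,0],"fingers":-1}
    - {"xyz":[-0.0361,-0.0263,0],"rot":[0,0,0],"fingers":-1}
    - {"xyz":[-0.038,-0.038,0],"rot":[0,0,0],"fingers":-1}
    - {"xyz":[-0.0361,-0.0497,0],"rot":[0,0,0],"fingers":-1}
    - {"xyz":[-0.0307,-0.0603,0],"rot":[0,0,0],"fingers":-1}
    - {"xyz":[-0.0223,-0.0687,0],"rot":[0,0,0],"fingers":-1}
    - {"xyz":[-0.0117,-0.0741,0],"rot":[0,0,0],"fingers":-1}
    - {"xyz":[0,-0.076,0],"rot":[0,0,0],"fingers":-1}

```text
clock: 9.8
ee_pos: [0.4694, 0.2281, 0.147]
tool_rot: [3.136, -0.004, 1.309]
force: [8.8, -4.6, 3.7]
width: 0.0174
```

```bash
python3 - <<'E'
from h import *
s=readout.sense(); print(s['clock'],s['ee_pos'],s['tool_rot'],s['force'],s['width'])
for n in("side",):
    p,d=vision.grab_frame(n)
    uv=proj(n,[[.501,.2175,.05]])[0].astype(int); x0,y0=np.maximum(uv-60,0)
    cv2.imwrite(f"pics/{n}6.png",cv2.resize(p[y0:y0+120,x0:x0+120],None,fx=4,fy=4,interpolation=2))
E
```

```text
9.8 [0.46943713 0.22811237 0.14700046] [ 3.13568978 -0.00386526  1.30925681] [ 8.83556716 -4.62772641  3.66911659] 0.017381770060627764
```

View pics/side6.png

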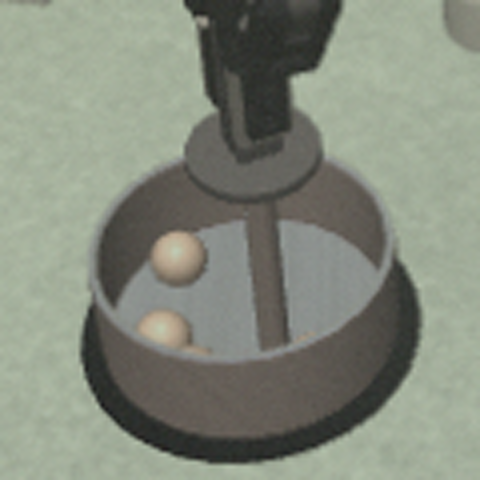

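The foot is on the −x side and beads are piling up ahead of it, with about 10 N on it. I'll continue more gently and watch the force.

>>> jog_arm:
  steps:
    - {"xyz":[0.006,0.0003,0],"rot":[0,0,0],"fingers":-1}
    - {"xyz":[0.0118,0.0017,0],"rot":[0,0,0],"fingers":-1}
    - {"xyz":[0.0175,0.004,0],"rot":[0,0,0],"fingers":-1}
    - {"xyz":[0.0226,0.0069,0],"rot":[0,0,0],"fingers":-1}
    - {"xyz":[0.0273,0.0108,0],"rot":[0,0,0],"fingers":-1}
    - {"xyz":[0.0312,0.0153,0],"rot":[0,0,0],"fingers":-1}

```text
clock: 10.6
ee_pos: [0.4896, 0.2532, 0.1453]
tool_rot: [-3.141, -0.0, 1.31]
force: [-2.5, -4.7, -0.8]
width: 0.0169
```

```bash
python3 - <<'E'
from h import *
s=readout.sense(); print(s['clock'],s['ee_pos'],s['tool_rot'],s['force'],s['ft_torque'],s['width'])
for n in("side",):
    p,d=vision.grab_frame(n)
    uv=proj(n,[[.501,.2175,.05]])[0].astype(int); x0,y0=np.maximum(uv-60,0)
    cv2.imwrite(f"pics/{n}7.png",cv2.resize(p[y0:y0+120,x0:x0+120],None,fx=4,fy=4,interpolation=2))
E
```

```text
10.6 [0.4896033  0.25323366 0.14533916] [-3.14132494e+00 -7.58554210e-05  1.30952345e+00] [-2.51128068 -4.71289203 -0.75272832] [-1.30943662  0.63609662  0.02330115] 0.01688289610500665
```

View pics/side7.png

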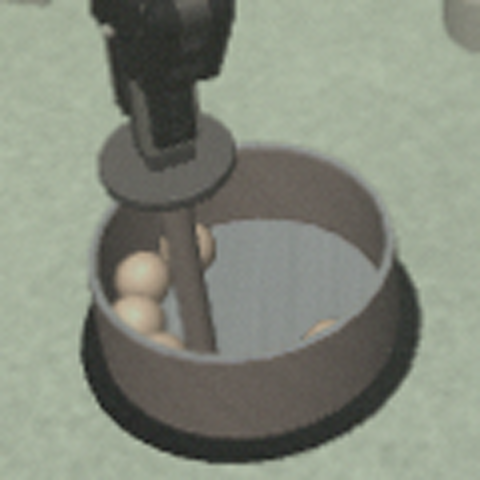

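>>> jog_arm:
  steps:
    - {"xyz":[0.0033,0.0051,0],"rot":[0,0,0],"fingers":-1}
    - {"xyz":[0.0057,0.0107,0],"rot":[0,0,0],"fingers":-1}
    - {"xyz":[0.0072,0.0166,0],"rot":[0,0,0],"fingers":-1}
    - {"xyz":[0.0078,0.0227,0],"rot":[0,0,0],"fingers":-1}
    - {"xyz":[0.0074,0.0288,0],"rot":[0,0,0],"fingers":-1}
    - {"xyz":[0.0061,0.0348,0],"rot":[0,0,0],"fingers":-1}
    - {"xyz":[0.0038,0.0405,0],"rot":[0,0,0],"fingers":-1}
    - {"xyz":[0.0007,0.0459,0],"rot":[0,0,0],"fingers":-1}
    - {"xyz":[-0.0033,0.0506,0],"rot":[0,0,0],"fingers":-1}
    - {"xyz":[-0.0079,0.0547,0],"rot":[0,0,0],"fingers":-1}

```text
clock: 11.9
ee_pos: [0.5388, 0.232, 0.1451]
tool_rot: [-3.139, -0.001, 1.31]
force: [-14.2, 4.5, 2.0]
width: 0.0172
```

```bash
python3 - <<'E'
from h import *
s=readout.sense(); print(s['clock'],s['ee_pos'],s['tool_rot'],s['force'],s['ft_torque'],s['width'])
for n in("side",):
    p,d=vision.grab_frame(n)
    uv=proj(n,[[.501,.2175,.05]])[0].astype(int); x0,y0=np.maximum(uv-60,0)
    cv2.imwrite(f"pics/{n}8.png",cv2.resize(p[y0:y0+120,x0:x0+120],None,fx=4,fy=4,interpolation=2))
E
```

```text
11.9 [0.53884846 0.231967   0.14510561] [-3.13880252e+00 -5.41971723e-04  1.30993431e+00] [-14.17850899   4.50660855   2.04108545] [ 1.55498098  4.99294767 -0.0947765 ] 0.017244799468663814
```

View pics/side8.png

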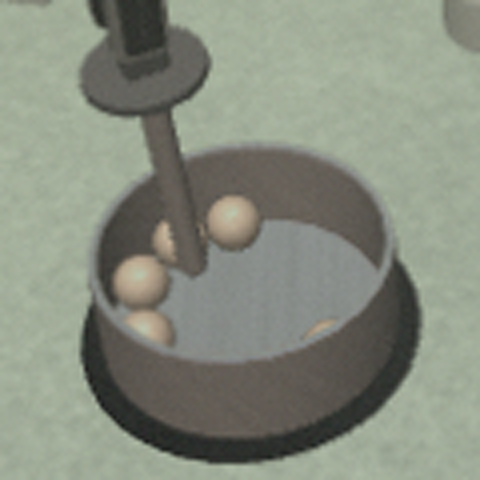

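```bash
cat >> h.py <<'E'
def foot(tag):
    s=readout.sense(); e=s['ee_pos']; p,d=vision.grab_frame("side"); np.savez(f"pics/{tag}.npz",p=p,d=d)
    uv=proj("side",[[.501,.2175,.05]])[0].astype(int); o=uv-60
    print(s['clock'],e.round(4),s['force'].round(1),s['width'].round(4),"origin",o)
    for z in(.13,.075,.03): print("pred zoom px, %.3f below tcp"%z,((proj("side",[e-[0,0,z]])[0]-o)*4+2).round(0))
    cv2.imwrite(f"pics/{tag}.png",cv2.resize(p[o[1]:o[1]+120,o[0]:o[0]+120],None,fx=4,fy=4,interpolation=2))
E
python3 -c "
from h import *
foot('s9')"
```

```text
Traceback (most recent call last):
  File "h.py", line 23, in foot
    print(s['clock'],e.round(4),s['force'].round(1),s['width'].round(4),"origin",o)
                                                    ^^^^^^^^^^^^^^^^
AttributeError: 'float' object has no attribute 'round'
```

```bash
sed -i "s/s\['width'\].round(4)/round(s['width'],4)/" h.py
python3 -c "
from h import *
foot('s9')"
```

```text
12.0 [0.5384 0.2316 0.1449] [-12.    1.8   1.8] 0.017 origin [183 210]
pred zoom px, 0.130 below tcp [170. 274.]
pred zoom px, 0.075 below tcp [155. 179.]
pred zoom px, 0.030 below tcp [141.  94.]
```

View pics/s9.png

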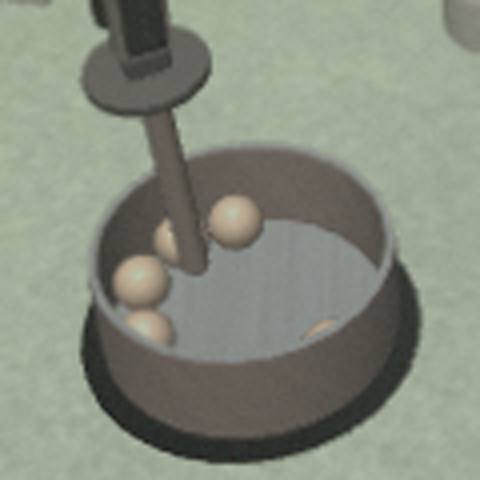

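The foot shows at (195,270) against a predicted (170,274) in the zoomed view. The bead pressure is tilting the rod in the jaws by about 0.06 rad. I'll go back to the bead-free middle with a stronger grip and look again.

>>> jog_arm:
  squeeze: 120
  steps:
    - {"xyz":[-0.004,-0.006,0],"rot":[0,0,0],"fingers":-1}
    - {"xyz":[-0.01,-0.014,0],"rot":[0,0,0],"fingers":-1}
    - {"xyz":[-0.017,-0.023,0],"rot":[0,0,0],"fingers":-1}
    - {"xyz":[-0.0233,-0.032,0],"rot":[0,0,0],"fingers":-1}
    - {"xyz":[-0.0233,-0.032,0],"rot":[0,0,0],"fingers":-1}
    - {"xyz":[-0.0233,-0.032,0],"rot":[0,0,0],"fingers":-1}

```text
clock: 12.8
ee_pos: [0.5036, 0.2169, 0.1456]
tool_rot: [3.141, -0.0, 1.309]
force: [-0.1, 0.9, -0.6]
width: 0.0168
```

```bash
python3 -c "
from h import *
foot('s10')
P=plane('side',[(183+c[0]/4,210+c[1]/4) for c in ((245,300),)],.015); print(P)"
```

```text
12.8 [0.5036 0.2169 0.1456] [-0.1  0.9 -0.6] 0.0168 origin [183 210]
pred zoom px, 0.130 below tcp [248. 300.]
pred zoom px, 0.075 below tcp [236. 204.]
pred zoom px, 0.030 below tcp [225. 119.]
[[0.50321543 0.21765819 0.015     ]]
```

View pics/s10.png

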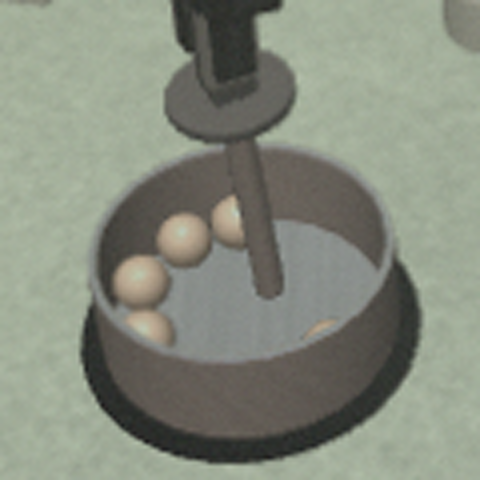

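```bash
python3 - <<'E'
from h import *
o=np.array([183,210])
f=lambda c,z: plane('side',[o+(np.array(c)-2)/4],z)[0]
print("foot bottom tip",f((272,297),.015), f((270,292),.018))
print("shaft top",f((242,150),.110))
z=np.load('pics/s10.npz');P=cloud('side',z['d'])
s=(np.hypot(P[...,0]-.503,P[...,1]-.217)<.022)&(P[...,2]>.03)&(P[...,2]<.12)
Q=P[s]; 
for lo in np.arange(.03,.12,.015):
    k=(Q[:,2]>=lo)&(Q[:,2]<lo+.015); print(lo.round(3),k.sum(),np.median(Q[k],0).round(4))
# handle front points
s=(np.hypot(P[...,0]-.503,P[...,1]-.217)<.03)&(P[...,2]>.121)&(P[...,2]<.14); print(s.sum(),P[s].mean(0),P[s].min(0),P[s].max(0))
c=Q-Q.mean(0); print(np.linalg.svd(c,full_matrices=False)[2][0])
# reference: same from lifted frame
z=np.load('pics/side4.npz');P=cloud('side',z['d'])
s=(np.hypot(P[...,0]-.503,P[...,1]-.217)<.022)&(P[...,2]>.12)&(P[...,2]<.215);Q=P[s];c=Q-Q.mean(0); print(len(Q),np.linalg.svd(c,full_matrices=False)[2][0])
E
```

```text
foot bottom tip [0.49835501 0.20836125 0.015     ] [0.49878123 0.20878099 0.018     ]
shaft top [0.49064993 0.21928192 0.11      ]
0.03 47 [0.4958 0.2115 0.0377]
0.045 50 [0.4959 0.2124 0.0523]
0.06 51 [0.4961 0.2136 0.0672]
0.075 49 [0.4965 0.2137 0.0823]
0.09 60 [0.4967 0.2149 0.0974]
0.105 8 [0.4962 0.216  0.1065]
507 [0.49511852 0.21877647 0.13100304] [0.47582704 0.18951533 0.12277373] [0.52757416 0.23933654 0.1398897 ]
[-0.01509537 -0.06136556 -0.9980012 ]
392 [ 0.00282486 -0.00106855 -0.99999544]
```

The rod has pivoted about 0.06 rad about the jaw axis, so the foot is about 9 mm towards tool −x. I'll locate the beads before choosing where to go out.

```bash
python3 - <<'E'
from h import *
o=np.array([183,210])
for c in [(235,219),(184,240),(141,282),(148,336),(326,343)]:
    q=plane('side',[o+(np.array(c)-2)/4],.018)[0][:2]-[.503,.217]; print(c,(q*1000).round(0),np.hypot(*q).round(3),np.degrees(np.arctan2(q[1],q[0])).round(0))
E
```

```text
(235, 219) [ 40. -23.] 0.047 -30.0
(184, 240) [45.  0.] 0.045 0.0
(141, 282) [37. 28.] 0.046 37.0
(148, 336) [10. 43.] 0.044 76.0
(326, 343) [-42.  -8.] 0.043 -170.0
```

>>> jog_arm:
  steps:
    - {"xyz":[0.006,-0.007,0],"rot":[0,0,0],"fingers":-1}
    - {"xyz":[0.014,-0.016,0],"rot":[0,0,0],"fingers":-1}
    - {"xyz":[0.022,-0.025,0],"rot":[0,0,0],"fingers":-1}
    - {"xyz":[0.028,-0.032,0],"rot":[0,0,0],"fingers":-1}
    - {"xyz":[0.03,-0.034,0],"rot":[0,0,0],"fingers":-1}

```text
clock: 13.48
ee_pos: [0.4777, 0.2554, 0.1454]
tool_rot: [-3.142, -0.0, 1.31]
force: [0.1, -0.3, -0.8]
width: 0.0169
```

>>> jog_arm:
  steps:
    - {"xyz":[0.0069,0.005,0],"rot":[0,0,0],"fingers":-1}
    - {"xyz":[0.0127,0.0114,0],"rot":[0,0,0],"fingers":-1}
    - {"xyz":[0.017,0.0188,0],"rot":[0,0,0],"fingers":-1}
    - {"xyz":[0.0196,0.027,0],"rot":[0,0,0],"fingers":-1}
    - {"xyz":[0.0205,0.0355,0],"rot":[0,0,0],"fingers":-1}

```text
clock: 14.1
ee_pos: [0.5182, 0.2651, 0.1452]
tool_rot: [-3.141, 0.0, 1.309]
force: [0.9, 0.1, -1.3]
width: 0.0166
```

```bash
python3 -c "
from h import *
foot('s11')"
```

```text
14.1 [0.5182 0.2651 0.1452] [ 0.9  0.1 -1.3] 0.0166 origin [183 210]
pred zoom px, 0.130 below tcp [131. 341.]
pred zoom px, 0.075 below tcp [113. 245.]
pred zoom px, 0.030 below tcp [ 97. 160.]
```

View pics/s11.png

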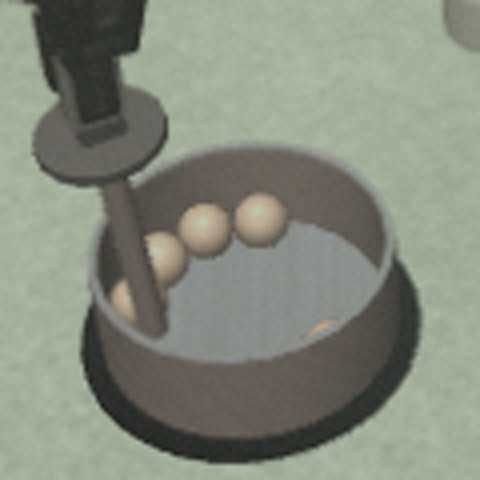

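The chain now moves freely, with under 2 N on the tool. Continuing the circle.

>>> jog_arm:
  steps:
    - {"xyz":[-0.0009,0.0085,0],"rot":[0,0,0],"fingers":-1}
    - {"xyz":[-0.0035,0.0167,0],"rot":[0,0,0],"fingers":-1}
    - {"xyz":[-0.0078,0.0241,0],"rot":[0,0,0],"fingers":-1}
    - {"xyz":[-0.0136,0.0305,0],"rot":[0,0,0],"fingers":-1}
    - {"xyz":[-0.0205,0.0355,0],"rot":[0,0,0],"fingers":-1}

```text
clock: 14.78
ee_pos: [0.547, 0.2357, 0.1454]
tool_rot: [3.142, -0.0, 1.309]
force: [0.1, -0.3, -1.6]
width: 0.0166
```

>>> jog_arm:
  steps:
    - {"xyz":[-0.0078,0.0035,0],"rot":[0,0,0],"fingers":-1}
    - {"xyz":[-0.0162,0.0053,0],"rot":[0,0,0],"fingers":-1}
    - {"xyz":[-0.0248,0.0053,0],"rot":[0,0,0],"fingers":-1}
    - {"xyz":[-0.0332,0.0035,0],"rot":[0,0,0],"fingers":-1}
    - {"xyz":[-0.041,0,0],"rot":[0,0,0],"fingers":-1}

```text
clock: 15.4
ee_pos: [0.536, 0.1967, 0.1456]
tool_rot: [3.141, -0.001, 1.309]
force: [1.2, -0.3, -0.6]
width: 0.0167
```

```bash
python3 -c "
from h import *
foot('s12')"
```

```text
15.4 [0.536  0.1967 0.1456] [ 1.2 -0.3 -0.6] 0.0167 origin [183 210]
pred zoom px, 0.130 below tcp [240. 235.]
pred zoom px, 0.075 below tcp [228. 141.]
pred zoom px, 0.030 below tcp [218.  57.]
```

View pics/s12.png

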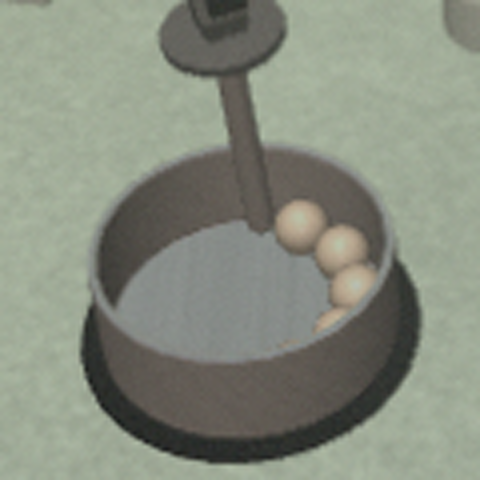

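All five beads now run ahead of the foot as a chain. Continuing.

>>> jog_arm:
  steps:
    - {"xyz":[-0.0069,-0.005,0],"rot":[0,0,0],"fingers":-1}
    - {"xyz":[-0.0127,-0.0114,0],"rot":[0,0,0],"fingers":-1}
    - {"xyz":[-0.017,-0.0188,0],"rot":[0,0,0],"fingers":-1}
    - {"xyz":[-0.0196,-0.027,0],"rot":[0,0,0],"fingers":-1}
    - {"xyz":[-0.0205,-0.0355,0],"rot":[0,0,0],"fingers":-1}

```text
clock: 16.08
ee_pos: [0.4965, 0.1863, 0.1456]
tool_rot: [3.141, -0.001, 1.309]
force: [0.4, 0.6, 0.0]
width: 0.0164
```

>>> jog_arm:
  steps:
    - {"xyz":[0.0009,-0.0085,0],"rot":[0,0,0],"fingers":-1}
    - {"xyz":[0.0035,-0.0167,0],"rot":[0,0,0],"fingers":-1}
    - {"xyz":[0.0078,-0.0241,0],"rot":[0,0,0],"fingers":-1}
    - {"xyz":[0.0136,-0.0305,0],"rot":[0,0,0],"fingers":-1}
    - {"xyz":[0.0205,-0.0355,0],"rot":[0,0,0],"fingers":-1}
    - {"xyz":[0.0283,-0.039,0],"rot":[0,0,0],"fingers":-1}
    - {"xyz":[0.0367,-0.0408,0],"rot":[0,0,0],"fingers":-1}
    - {"xyz":[0.0453,-0.0408,0],"rot":[0,0,0],"fingers":-1}
    - {"xyz":[0.0537,-0.039,0],"rot":[0,0,0],"fingers":-1}
    - {"xyz":[0.0615,-0.0355,0],"rot":[0,0,0],"fingers":-1}

```text
clock: 17.32
ee_pos: [0.4783, 0.2548, 0.1452]
tool_rot: [-3.141, 0.001, 1.309]
force: [-1.3, -2.2, -0.4]
width: 0.0167
```

```bash
python3 -c "
from h import *
foot('s13')"
```

```text
17.325 [0.4783 0.2548 0.1452] [-1.3 -2.2 -0.4] 0.0167 origin [183 210]
pred zoom px, 0.130 below tcp [210. 383.]
pred zoom px, 0.075 below tcp [195. 288.]
pred zoom px, 0.030 below tcp [182. 202.]
```

View pics/s13.png

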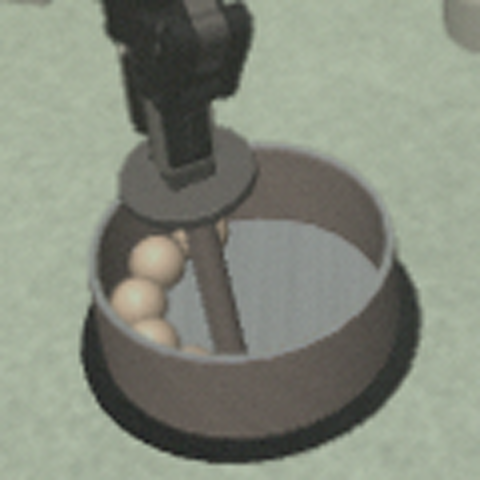

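One clean turn is done. Starting a second.

>>> jog_arm:
  steps:
    - {"xyz":[0.0069,0.005,0],"rot":[0,0,0],"fingers":-1}
    - {"xyz":[0.0127,0.0114,0],"rot":[0,0,0],"fingers":-1}
    - {"xyz":[0.017,0.0188,0],"rot":[0,0,0],"fingers":-1}
    - {"xyz":[0.0196,0.027,0],"rot":[0,0,0],"fingers":-1}
    - {"xyz":[0.0205,0.0355,0],"rot":[0,0,0],"fingers":-1}
    - {"xyz":[0.0196,0.044,0],"rot":[0,0,0],"fingers":-1}
    - {"xyz":[0.017,0.0522,0],"rot":[0,0,0],"fingers":-1}
    - {"xyz":[0.0127,0.0596,0],"rot":[0,0,0],"fingers":-1}
    - {"xyz":[0.0069,0.066,0],"rot":[0,0,0],"fingers":-1}
    - {"xyz":[0,0.071,0],"rot":[0,0,0],"fingers":-1}

```text
clock: 18.62
ee_pos: [0.547, 0.2358, 0.1454]
tool_rot: [-3.142, -0.0, 1.309]
force: [0.5, 0.6, -1.1]
width: 0.0166
```

>>> jog_arm:
  steps:
    - {"xyz":[-0.0078,0.0035,0],"rot":[0,0,0],"fingers":-1}
    - {"xyz":[-0.0162,0.0053,0],"rot":[0,0,0],"fingers":-1}
    - {"xyz":[-0.0248,0.0053,0],"rot":[0,0,0],"fingers":-1}
    - {"xyz":[-0.0332,0.0035,0],"rot":[0,0,0],"fingers":-1}
    - {"xyz":[-0.041,0,0],"rot":[0,0,0],"fingers":-1}
    - {"xyz":[-0.0479,-0.005,0],"rot":[0,0,0],"fingers":-1}
    - {"xyz":[-0.0537,-0.0114,0],"rot":[0,0,0],"fingers":-1}
    - {"xyz":[-0.058,-0.0188,0],"rot":[0,0,0],"fingers":-1}
    - {"xyz":[-0.0606,-0.027,0],"rot":[0,0,0],"fingers":-1}
    - {"xyz":[-0.0615,-0.0355,0],"rot":[0,0,0],"fingers":-1}

```text
clock: 19.88
ee_pos: [0.4963, 0.1862, 0.1455]
tool_rot: [3.141, -0.0, 1.309]
force: [0.9, 0.9, -0.9]
width: 0.0168
```

>>> jog_arm:
  steps:
    - {"xyz":[0.0009,-0.0085,0],"rot":[0,0,0],"fingers":-1}
    - {"xyz":[0.0035,-0.0167,0],"rot":[0,0,0],"fingers":-1}
    - {"xyz":[0.0078,-0.0241,0],"rot":[0,0,0],"fingers":-1}
    - {"xyz":[0.0136,-0.0305,0],"rot":[0,0,0],"fingers":-1}
    - {"xyz":[0.0205,-0.0355,0],"rot":[0,0,0],"fingers":-1}
    - {"xyz":[0.0283,-0.039,0],"rot":[0,0,0],"fingers":-1}
    - {"xyz":[0.0367,-0.0408,0],"rot":[0,0,0],"fingers":-1}
    - {"xyz":[0.0453,-0.0408,0],"rot":[0,0,0],"fingers":-1}
    - {"xyz":[0.0537,-0.039,0],"rot":[0,0,0],"fingers":-1}
    - {"xyz":[0.0615,-0.0355,0],"rot":[0,0,0],"fingers":-1}

```text
clock: 21.12
ee_pos: [0.4783, 0.2549, 0.1452]
tool_rot: [-3.141, 0.001, 1.309]
force: [-1.3, -2.4, -0.7]
width: 0.0168
```

>>> jog_arm:
  steps:
    - {"xyz":[0.0069,0.005,0],"rot":[0,0,0],"fingers":-1}
    - {"xyz":[0.0127,0.0114,0],"rot":[0,0,0],"fingers":-1}
    - {"xyz":[0.017,0.0188,0],"rot":[0,0,0],"fingers":-1}
    - {"xyz":[0.0196,0.027,0],"rot":[0,0,0],"fingers":-1}
    - {"xyz":[0.0205,0.0355,0],"rot":[0,0,0],"fingers":-1}
    - {"xyz":[0.0196,0.044,0],"rot":[0,0,0],"fingers":-1}
    - {"xyz":[0.017,0.0522,0],"rot":[0,0,0],"fingers":-1}
    - {"xyz":[0.0127,0.0596,0],"rot":[0,0,0],"fingers":-1}

```text
clock: 22.12
ee_pos: [0.5396, 0.251, 0.1454]
tool_rot: [3.141, -0.0, 1.309]
force: [0.3, -0.7, -1.0]
width: 0.0166
```

```bash
python3 -c "
from h import *
foot('s14')"
```

```text
22.125 [0.5396 0.251  0.1454] [ 0.3 -0.7 -1. ] 0.0166 origin [183 210]
pred zoom px, 0.130 below tcp [130. 295.]
pred zoom px, 0.075 below tcp [112. 199.]
pred zoom px, 0.030 below tcp [ 97. 115.]
```

View pics/s14.png

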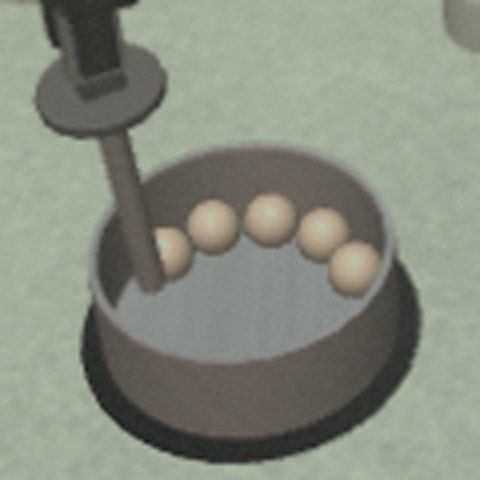

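More than two clean turns are done and all five beads sit ahead of the foot. I'll check the bead displacements for every possible identity.

```bash
python3 - <<'E'
from h import *
import itertools
o=np.array([183,210])
C=np.array([.503,.217])
now=np.array([plane('side',[o+(np.array(c)-2)/4],.018)[0][:2] for c in [(166,252),(213,227),(269,220),(322,235),(354,269)]])
st=np.array([[.542,.227],[.524,.188],[.4795,.188],[.467,.232],[.507,.257]])
for q in now-C: print((q*1000).round(), np.hypot(*q).round(3),np.degrees(np.arctan2(q[1],q[0])).round())
print(min(sum(np.hypot(*(now[list(p)]-st).T)>.022) for p in itertools.permutations(range(5))))
E
```

```text
[44. 10.] 0.045 13.0
[ 43. -13.] 0.045 -17.0
[ 30. -34.] 0.045 -49.0
[  7. -45.] 0.045 -81.0
[-18. -42.] 0.046 -113.0
2
```

At least two beads are over 22 mm from their starts whichever bead is which. Move the foot in and lift out.

>>> jog_arm:
  steps:
    - {"xyz":[-0.008,-0.006,0],"rot":[0,0,0],"fingers":-1}
    - {"xyz":[-0.018,-0.013,0],"rot":[0,0,0],"fingers":-1}
    - {"xyz":[-0.024,-0.017,-0.01],"rot":[0,0,0],"fingers":-1}
    - {"xyz":[-0.024,-0.017,-0.03],"rot":[0,0,0],"fingers":-1}
    - {"xyz":[-0.024,-0.017,-0.055],"rot":[0,0,0],"fingers":-1}
    - {"xyz":[-0.024,-0.017,-0.085],"rot":[0,0,0],"fingers":-1}
    - {"xyz":[-0.024,-0.017,-0.115],"rot":[0,0,0],"fingers":-1}
    - {"xyz":[-0.024,-0.017,-0.145],"rot":[0,0,0],"fingers":-1}
    - {"xyz":[-0.024,-0.017,-0.155],"rot":[0,0,0],"fingers":-1}
    - {"xyz":[-0.024,-0.017,-0.155],"rot":[0,0,0],"fingers":-1}

```text
clock: 23.42
ee_pos: [0.5165, 0.2329, 0.3011]
tool_rot: [3.14, -0.001, 1.309]
force: [0.2, -0.2, -1.5]
width: 0.0162
```

```bash
cat >> h.py <<'E'
def rod(tag):
    s=readout.sense(); e=s['ee_pos']; p,d=vision.grab_frame("side"); np.savez(f"pics/{tag}.npz",p=p,d=d)
    print(s['clock'],e.round(4),s['tool_rot'].round(4),s['force'].round(1),round(s['width'],4))
    P=cloud("side",d); R=Ro.from_euler('xyz',s['tool_rot']).as_matrix()
    q=(P-e)@R
    k=(q[...,2]>.025)&(q[...,2]<.118)&(np.hypot(q[...,0],q[...,1])<.022)&(d>0)
    Q=P[k]; v=np.linalg.svd(Q-Q.mean(0),full_matrices=False)[2][0]; v*=-np.sign(v[2])
    print("n",len(Q),"rod dir (down) world",v.round(4),"tool",(R.T@v).round(4))
    uv=proj("side",[e-[0,0,.07]])[0].astype(int); o=np.maximum(uv-60,0); print("origin",o)
    print("pred foot zoom",((proj("side",[e-[0,0,.13]])[0]-o)*4+2).round(0))
    cv2.imwrite(f"pics/{tag}.png",cv2.resize(p[o[1]:o[1]+120,o[0]:o[0]+120],None,fx=4,fy=4,interpolation=2))
E
python3 -c "
from h import *
rod('s15')"
```

```text
23.425 [0.5165 0.2329 0.3011] [ 3.1404e+00 -8.0000e-04  1.3094e+00] [ 0.2 -0.2 -1.5] 0.0162
n 462 rod dir (down) world [-0.0129 -0.0719 -0.9973] tool [-0.0736  0.005   0.9973]
origin [156 116]
pred foot zoom [262. 383.]
```

View pics/s15.png

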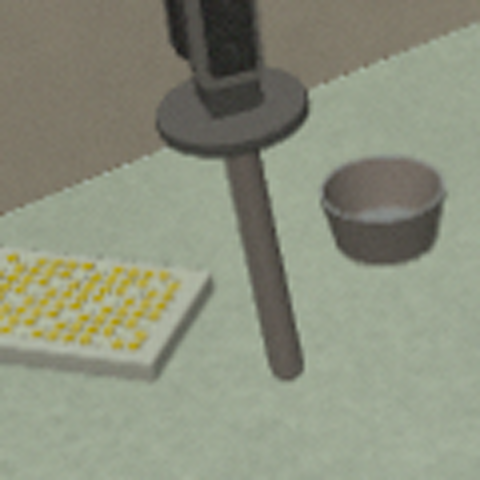

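The rod is out of the dish, tilted 0.074 rad about tool y. I'll tip the tool 4.2° to set the rod plumb while moving over the hole.

>>> jog_arm:
  steps:
    - {"xyz":[-0.015,0.005,0],"rot":[0,1,0],"fingers":-1}
    - {"xyz":[-0.055,0.018,0],"rot":[0,2,0],"fingers":-1}
    - {"xyz":[-0.105,0.0343,0],"rot":[0,3,0],"fingers":-1}
    - {"xyz":[-0.155,0.0506,0],"rot":[0,4.2,0],"fingers":-1}
    - {"xyz":[-0.205,0.067,0],"rot":[0,4.2,0],"fingers":-1}
    - {"xyz":[-0.255,0.0833,0],"rot":[0,4.2,0],"fingers":-1}
    - {"xyz":[-0.295,0.0964,0],"rot":[0,4.2,0],"fingers":-1}
    - {"xyz":[-0.325,0.1062,0],"rot":[0,4.2,0],"fingers":-1}
    - {"xyz":[-0.3413,0.1115,0],"rot":[0,4.2,0],"fingers":-1}
    - {"xyz":[-0.3413,0.1115,0],"rot":[0,4.2,0],"fingers":-1}

```text
clock: 24.72
ee_pos: [0.5356, -0.1262, 0.2995]
tool_rot: [-3.14, -0.074, 1.308]
force: [-0.3, 0.9, -0.9]
width: 0.0167
```

>>> jog_arm:
  steps:
    - {"xyz":[0,0,0],"rot":[0,0,0],"fingers":-1}
    - {"xyz":[0,0,0],"rot":[0,0,0],"fingers":-1}
    - {"xyz":[0,0,0],"rot":[0,0,0],"fingers":-1}
    - {"xyz":[0,0,0],"rot":[0,0,0],"fingers":-1}

```text
clock: 25.22
ee_pos: [0.5359, -0.1255, 0.3004]
tool_rot: [3.141, -0.073, 1.31]
force: [-0.2, 0.2, -1.2]
width: 0.0163
```

```bash
python3 -c "
from h import *
rod('s16')
p,d=vision.grab_frame('top'); cv2.imwrite('pics/t16.png',cv2.resize(p[130:280,300:450],None,fx=4,fy=4,interpolation=2))
print(proj('side',[[.5355,-.127,.17]]),proj('side',[[.5355,-.127,.125]]))
"
```

```text
25.225 [ 0.5359 -0.1255  0.3004] [ 3.1415 -0.0733  1.3098] [-0.2  0.2 -1.2] 0.0163
n 295 rod dir (down) world [ 9.000e-04  1.330e-02 -9.999e-01] tool [-0.0602 -0.0027  0.9982]
origin [314  39]
pred foot zoom [232. 360.]
[[372.22374862 128.60028   ]] [[370.29503097 148.85035552]]
```

View pics/s16.png

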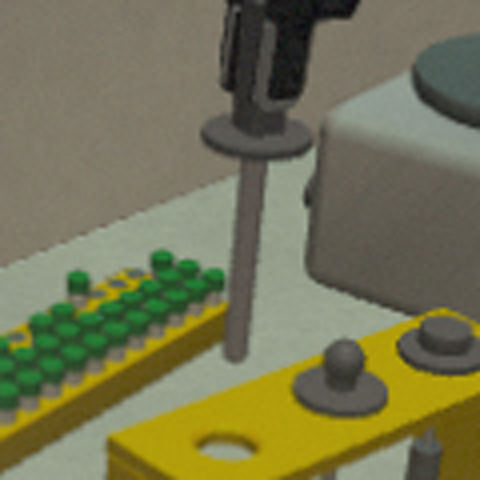

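View pics/t16.png

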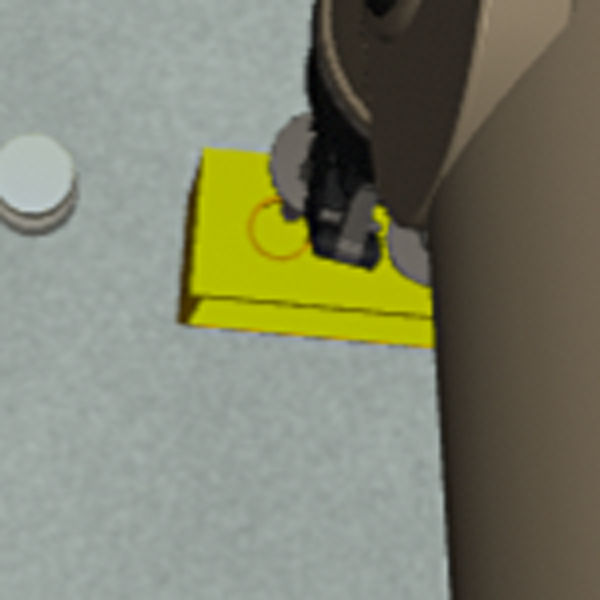

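The rod is plumb within 0.013 rad, with its foot at zoomed (235,360) right over the hole. Lower it along world −z.

>>> jog_arm:
  steps:
    - {"xyz":[-0.0011,0,0.015],"rot":[0,0,0],"fingers":-1}
    - {"xyz":[-0.0022,0,0.03],"rot":[0,0,0],"fingers":-1}
    - {"xyz":[-0.0033,0,0.045],"rot":[0,0,0],"fingers":-1}
    - {"xyz":[-0.0041,0,0.055],"rot":[0,0,0],"fingers":-1}
    - {"xyz":[-0.0048,0,0.065],"rot":[0,0,0],"fingers":-1}
    - {"xyz":[-0.0048,0,0.065],"rot":[0,0,0],"fingers":-1}

```text
clock: 26.08
ee_pos: [0.5356, -0.1258, 0.2344]
tool_rot: [-3.14, -0.073, 1.309]
force: [0.3, 0.1, -0.3]
width: 0.0163
```

```bash
python3 -c "
from h import *
rod('s17')
"
```

```text
26.075 [ 0.5356 -0.1258  0.2344] [-3.1405 -0.0734  1.3093] [ 0.3  0.1 -0.3] 0.0163
n 357 rod dir (down) world [ 0.1193  0.1022 -0.9876] tool [0.0567 0.09   0.9943]
origin [311  71]
pred foot zoom [234. 350.]
```

View pics/s17.png

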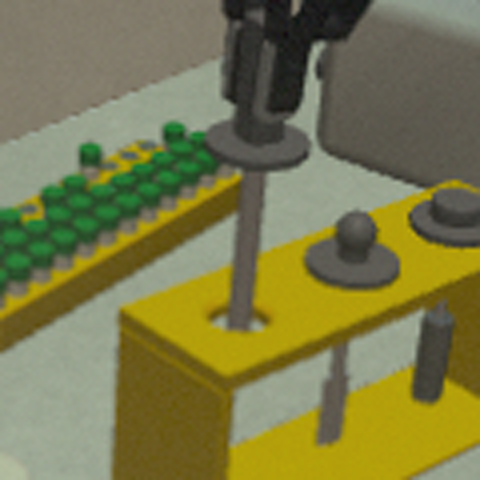

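The shaft has entered the hole, in the middle. Lowering further.

>>> jog_arm:
  steps:
    - {"xyz":[-0.0011,0,0.015],"rot":[0,0,0],"fingers":-1}
    - {"xyz":[-0.0022,0,0.03],"rot":[0,0,0],"fingers":-1}
    - {"xyz":[-0.0033,0,0.045],"rot":[0,0,0],"fingers":-1}
    - {"xyz":[-0.0044,0,0.06],"rot":[0,0,0],"fingers":-1}
    - {"xyz":[-0.0055,0,0.075],"rot":[0,0,0],"fingers":-1}
    - {"xyz":[-0.006,0,0.082],"rot":[0,0,0],"fingers":-1}
    - {"xyz":[-0.0063,0,0.0855],"rot":[0,0,0],"fingers":-1}
    - {"xyz":[-0.0063,0,0.0855],"rot":[0,0,0],"fingers":-1}

```text
clock: 27.12
ee_pos: [0.536, -0.1259, 0.1495]
tool_rot: [3.141, -0.073, 1.309]
force: [0.4, -0.1, -1.6]
width: 0.0165
```

```bash
python3 -c "
from h import *
rod('s18')
"
```

```text
27.125 [ 0.536  -0.1259  0.1495] [ 3.1415 -0.0734  1.3093] [ 0.4 -0.1 -1.6] 0.0165
n 82 rod dir (down) world [-0.048  -0.2313 -0.9717] tool [-0.3064  0.0133  0.9518]
origin [307 108]
pred foot zoom [236. 339.]
```

View pics/s18.png

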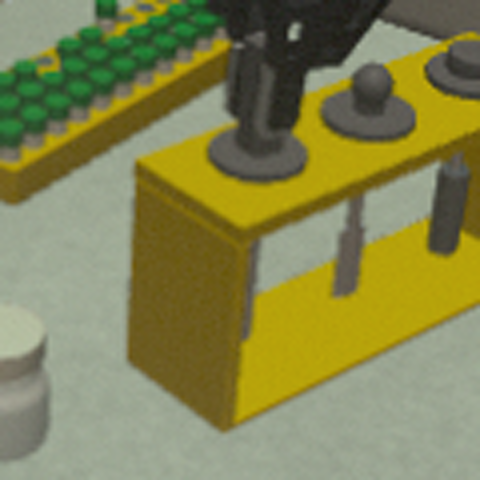

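>>> jog_arm:
  steps:
    - {"xyz":[-0.0001,0,0.0015],"rot":[0,0,0],"fingers":-1}
    - {"xyz":[-0.0002,0,0.003],"rot":[0,0,0],"fingers":-1}
    - {"xyz":[-0.0002,0,0.0035],"rot":[0,0,0],"fingers":-1}
    - {"xyz":[-0.0002,0,0.0035],"rot":[0,0,0],"fingers":-1}

```text
clock: 27.68
ee_pos: [0.5359, -0.1258, 0.1459]
tool_rot: [-3.142, -0.073, 1.309]
force: [-1.4, -0.1, -0.7]
width: 0.0163
```

>>> jog_arm:
  squeeze: 20
  steps:
    - {"xyz":[0,0,0],"rot":[0,0,0],"fingers":-0.6}
    - {"xyz":[0,0,0],"rot":[0,0,0],"fingers":-0.45}
    - {"xyz":[0,0,0],"rot":[0,0,0],"fingers":-0.3}
    - {"xyz":[0,0,0],"rot":[0,0,0],"fingers":0}
    - {"xyz":[0,0,0],"rot":[0,0,0],"fingers":0.4}
    - {"xyz":[0,0,0],"rot":[0,0,0],"fingers":0.8}
    - {"xyz":[0,0,0],"rot":[0,0,0],"fingers":0.8}
    - {"xyz":[0,0,0],"rot":[0,0,0],"fingers":0.8}

```text
clock: 28.68
ee_pos: [0.5359, -0.1258, 0.1459]
tool_rot: [-3.142, -0.073, 1.309]
force: [0.3, -0.5, -0.1]
width: 0.0769
```

```bash
python3 -c "
from h import *
rod('s19')
"
```

```text
28.675 [ 0.5359 -0.1258  0.1459] [-3.1416 -0.0733  1.3093] [ 0.3 -0.5 -0.1] 0.0769
n 53 rod dir (down) world [-0.0123 -0.0091 -0.9999] tool [-0.0852 -0.0095  0.9963]
origin [307 109]
pred foot zoom [236. 340.]
```

View pics/s19.png

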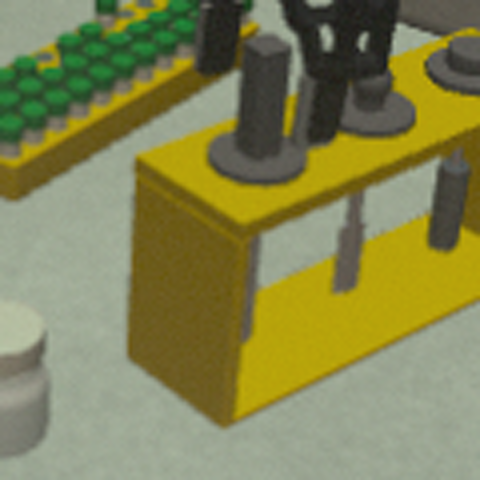

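The rod is released, seated on its disc and standing straight in the hole. Retreat straight up.

>>> jog_arm:
  steps:
    - {"xyz":[-0.0011,0,-0.001],"rot":[0,0,0],"fingers":0.8}
    - {"xyz":[0.001,0,-0.015],"rot":[0,0,0],"fingers":0.8}
    - {"xyz":[0.0029,0,-0.04],"rot":[0,0,0],"fingers":0.8}
    - {"xyz":[0.0051,0,-0.07],"rot":[0,0,0],"fingers":0.8}
    - {"xyz":[0.0073,0,-0.1],"rot":[0,0,0],"fingers":0.8}
    - {"xyz":[0.0095,0,-0.13],"rot":[0,0,0],"fingers":0.8}
    - {"xyz":[0.0117,0,-0.16],"rot":[0,0,0],"fingers":0.8}
    - {"xyz":[0.0117,0,-0.16],"rot":[0,0,0],"fingers":0.8}
    - {"xyz":[0.0117,0,-0.16],"rot":[0,0,0],"fingers":0.8}

```text
clock: 29.85
ee_pos: [0.5357, -0.1258, 0.3066]
tool_rot: [3.141, -0.073, 1.309]
force: [0.1, 0.7, 0.3]
width: 0.0768
```

```bash
python3 - <<'E'
from h import *
s=readout.sense(); print(s['clock'],s['ee_pos'],s['force'],s['joint_vel'].round(3))
p,d=vision.grab_frame('side'); cv2.imwrite('pics/s20.png',p); P=cloud('side',d)
k=(abs(P[...,0]-.535)<.03)&(abs(P[...,1]+.126)<.03)&(P[...,2]>.14)&(P[...,2]<.21)
Q=P[k]; print("handle top z",Q[:,2].max())
for a,b in((.14,.155),(.155,.17),(.17,.185)):
    m=(Q[:,2]>a)&(Q[:,2]<b); print(a,Q[m].mean(0).round(4))
hsv=cv2.cvtColor(p,cv2.COLOR_BGR2HSV)
E
```

```text
29.85 [ 0.5356553  -0.1257725   0.30658323] [0.09412908 0.71202345 0.31164643] [ 0.001  0.014  0.     0.013  0.002 -0.003  0.001]
handle top z 0.19181327908513612
0.14 [ 0.5305 -0.1215  0.1475]
0.155 [ 0.531  -0.1211  0.1626]
0.17 [ 0.5309 -0.1208  0.1776]
```

View pics/s20.png

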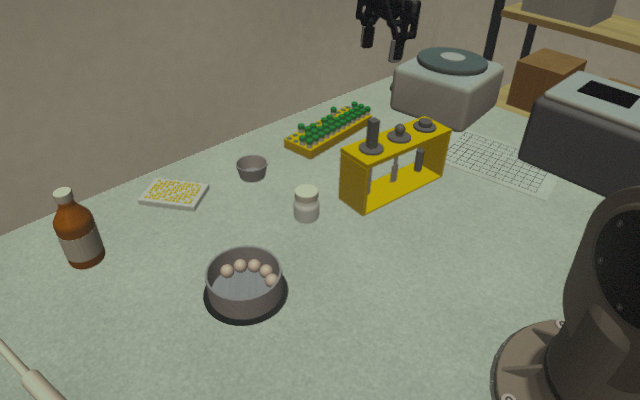

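The rod hangs upright at side (372,135). All five beads are in the dish between (227,270) and (271,280), and the gripper is clear at (385,40). Handing in.

```bash
python3 -c "
from workcell import close_job
print(close_job())"
```

```text
the job is handed in; nothing more can be done
None
```

I took the rod out of the +y hole and stirred the beads. I hung it back in the same hole and handed the job in at about 30 s of the 72 s allowed. No verdict was reported.

**Stirring:**
- The first circle, at 38 mm radius and 70 N grip, covered about 0.9 of a turn. The beads jammed against the foot with up to about 15 N, and the rod pivoted about 0.06 rad in the jaws.
- I went back to the middle of the dish, raised the grip to 120 N and allowed for the foot's offset. I then made about 2¼ more turns at about 41 mm radius, with under 3 N at the checks, and the beads ran ahead of the foot as a chain.
- Before putting the rod back I tilted the tool 4.2°, which set the rod plumb to within 0.013 rad.

**Last checks:**
- **Rod:** the handle stands upright in the hole with its top at 0.192 m (0.191 expected when seated on the disc).
- **Beads:** all five are in the dish.
- **Bead displacement:** measured just before I lifted the rod out, at least two beads were over 22 mm from their starts, whichever bead is which. I could not tell the beads apart, so I inferred that three were displaced when the foot came back to +x; I did not measure it.
- **Robot:** clear of everything and still.

**Disagreement:** the dish centre from the side view differed from the top view by about 5 mm. I used the top view, because the side view's rim fit was pulled towards the camera.

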